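# Pack the vaccine shipper

## Task

Pack the open white foam tray for the vaccine transport. First take the two ice packs that stand on edge and stand one upright in each of its two side slots; only then set the small carton down on the raised middle between the two packs, lengthwise and centred inside the four corner lugs, stand the brown dropper bottle upright in the round well behind the carton, and lay the temperature logger flat on top of the carton, centred and lengthwise. Leave the round amber bottle with the screw cap and the little glass vial where they stand, and let go of everything at the end.

Things in the scene. Friction and masses are not known exactly. Their poses are not given: they have to be found in the camera images.
- tray: White foam tray (shipper's lower half), fixed, 228 mm (x) by 240 mm (y), walls 16 mm thick, 56 mm high. Origin: centre of its underside, on the desk; z up; x along the slots, away from the robot. Slots 46 mm wide, 196 mm long, floor 10 mm above the desk, centre lines at y = +81 and -81 mm. Raised middle between them: |y| < 58 mm, top at 50 mm. Round well at x = +60, y = 0: 46 mm wide, floor at 28 mm.
- carton_place (a point): Centre of the carton's place, on the top face of the tray's raised middle, 50 mm above the desk, 30 mm from the tray's centre towards the robot. Four L-shaped corner lugs 6 mm high stand round it, inner faces 112 mm apart along the tray's x and 68 mm apart along its y. Axes as the tray's.
- pack_1_centre (a point): Pale blue-white plastic ice pack, 94 mm high, 169 mm long, 33 mm thick, 0.3 kg, standing upright on a long edge; a small blue plug at one end. One of two alike: either may go in either slot. The point is its centre, 47 mm above what it stands on. Axes: y along its length, z across its thickness, x vertical. Grasp from above across the thickness, near the top.
- pack_2_centre (a point): Pale blue-white plastic ice pack, 94 mm high, 169 mm long, 33 mm thick, 0.3 kg, standing upright on a long edge; a small blue plug at one end. One of two alike: either may go in either slot. The point is its centre, 47 mm above what it stands on. Axes: y along its length, z across its thickness, x vertical. Grasp from above across the thickness, near the top.
- carton_centre (a point): Small white card carton of vials, lying flat, 34 mm high, 46 mm wide, 66 mm long without its thin end flap, which sticks out another 20 mm at its +y end; 80 g. The point is the centre of the carton without the flap, 17 mm above what it lies on. Axes: y along its length, x across its width, z up. Grasp from above across the 46 mm width. The flap may point to either end of the tray.
- logger_centre (a point): Temperature logger, a flat cream-white plastic case with a small display and buttons, 52 x 82 x 16 mm, lying flat, display up; 45 g. The point is its centre, 8 mm above what it lies on. Axes: y along its 82 mm length, x across its 52 mm width, z up. Grasp from above across the 52 mm width.
- dropper_centre (a point): Small brown dropper bottle with a slim black rubber teat, standing upright: 102 mm tall, its body 33 mm in diameter up to 60 mm above its base; 70 g. The point is on its axis, 51 mm above its base; z up. Grasp the body from above, about 45 to 50 mm above its base, teat between the fingers.
- amber_centre (a point): Bystander to leave alone: round amber bottle with a broad black screw cap, stouter than the dropper bottle, 46 mm in diameter, 108 mm tall. The point is on its axis, 54 mm above the desk.
- vial_centre (a point): Bystander to leave alone: a little clear glass vial, 16 mm in diameter, 35 mm tall, standing upright. The point is its centre, 17 mm above the desk.
There are look-alikes about, which are no part of the job. Leave any black look-alike of the part that bears pack_2_centre alone.

How it is judged (in metres and radians):
On the way, in this order (a step that is already met when the one before it is completed fails the run):
1. an ice pack stands upright in each side slot of the tray (((x of pack_1_centre in the frame of tray between -0.028 and 0.028 m and y of pack_1_centre in the frame of tray between 0.069 and 0.093 m and z of pack_1_centre in the frame of tray between 0.051 and 0.063 m and angle between the y axis of each of pack_1_centre, pack_2_centre and the x axis of tray, either way round below 0.2 rad and angle between the x axis of each of pack_1_centre, pack_2_centre and the z axis of tray, either way round below 0.15 rad and x of pack_2_centre in the frame of tray between -0.028 and 0.028 m and y of pack_2_centre in the frame of tray between -0.093 and -0.069 m and z of pack_2_centre in the frame of tray between 0.051 and 0.063 m) or (x of pack_2_centre in the frame of tray between -0.028 and 0.028 m and y of pack_2_centre in the frame of tray between 0.069 and 0.093 m and z of pack_2_centre in the frame of tray between 0.051 and 0.063 m and angle between the y axis of each of pack_2_centre, pack_1_centre and the x axis of tray, either way round below 0.2 rad and angle between the x axis of each of pack_2_centre, pack_1_centre and the z axis of tray, either way round below 0.15 rad and x of pack_1_centre in the frame of tray between -0.028 and 0.028 m and y of pack_1_centre in the frame of tray between -0.093 and -0.069 m and z of pack_1_centre in the frame of tray between 0.051 and 0.063 m))), for 0.2 s.
2. then the carton lies on the raised middle between the two packs (((x of pack_1_centre in the frame of tray between -0.028 and 0.028 m and y of pack_1_centre in the frame of tray between 0.069 and 0.093 m and z of pack_1_centre in the frame of tray between 0.051 and 0.063 m and angle between the y axis of each of pack_1_centre, pack_2_centre and the x axis of tray, either way round below 0.2 rad and angle between the x axis of each of pack_1_centre, pack_2_centre and the z axis of tray, either way round below 0.15 rad and x of pack_2_centre in the frame of tray between -0.028 and 0.028 m and y of pack_2_centre in the frame of tray between -0.093 and -0.069 m and z of pack_2_centre in the frame of tray between 0.051 and 0.063 m) or (x of pack_2_centre in the frame of tray between -0.028 and 0.028 m and y of pack_2_centre in the frame of tray between 0.069 and 0.093 m and z of pack_2_centre in the frame of tray between 0.051 and 0.063 m and angle between the y axis of each of pack_2_centre, pack_1_centre and the x axis of tray, either way round below 0.2 rad and angle between the x axis of each of pack_2_centre, pack_1_centre and the z axis of tray, either way round below 0.15 rad and x of pack_1_centre in the frame of tray between -0.028 and 0.028 m and y of pack_1_centre in the frame of tray between -0.093 and -0.069 m and z of pack_1_centre in the frame of tray between 0.051 and 0.063 m)) and x of carton_centre in the frame of carton_place between -0.02 and 0.02 m and y of carton_centre in the frame of carton_place between -0.013 and 0.013 m and z of carton_centre in the frame of carton_place between 0.011 and 0.023 m and angle between the y axis of carton_centre and the x axis of tray, either way round below 0.25 rad and angle between carton_centre's own z axis and vertical below 0.12 rad), for 0.2 s.
At the end, for the whole second after the job is handed in: A pack upright in each slot; carton flat and lengthwise (14 deg) on the middle, within 20 mm along, 13 mm across of the lugs' centre; dropper bottle upright on the well's floor; logger flat and lengthwise (17 deg) on the carton, within 15 mm along, 13 mm across of its centre; released, at rest (all of step 2 and x of logger_centre in the frame of carton_centre between -0.013 and 0.013 m and y of logger_centre in the frame of carton_centre between -0.015 and 0.015 m and z of logger_centre in the frame of carton_centre between 0.02 and 0.032 m and angle between the y axis of logger_centre and the y axis of carton_centre, either way round below 0.3 rad and angle between logger_centre's own z axis and vertical below 0.12 rad and x of dropper_centre in the frame of tray between 0.05 and 0.07 m and y of dropper_centre in the frame of tray between -0.01 and 0.01 m and z of dropper_centre in the frame of tray between 0.073 and 0.085 m and angle between dropper_centre's own z axis and vertical below 0.15 rad and linear speed of each of pack_1, pack_2, carton, logger, dropper below 0.02 m/s); the robot touches nothing.
It fails at once if the amber bottle is shifted by more than 25 mm (distance of amber_centre from where it was at the start of the episode above 0.025 m).
It fails at once if the glass vial is shifted by more than 25 mm (distance of vial_centre from where it was at the start of the episode above 0.025 m).
It also fails if it takes over 136 s, if anything falls off the work surface, if the arm or the gripper's body presses on something with over 40 N, if the wrist force passes 120 N, or if a joint passes its speed limit or range.

## Robot

A 6-joint arm with a two-finger parallel gripper is mounted at the origin on a cart in front of the work surface, level with it; the furniture and walls round the work are solid. World frame = base frame: x ahead of the robot, y to its left, z up, the work surface at z = 0. Lengths are in m, angles in degrees, forces in N, time in s.
With the tool pointing down it reaches from about 0.35 to 0.875 m from the base axis. Payload 4.2 kg.
Tool frame: the origin (TCP) lies between the finger pads; the fingertips stand 11 mm ahead of it and the grasp point (between the pads) lies 8 mm behind it; z points along the fingers, y is the direction in which the jaws open and shut (so a half turn about z gives the same grasp; the last joint's range is limited). The gripper opens to 87 mm and grips with 3 to 60 N. Pads are 19 mm wide; open, the fingers measure 117 mm over their backs; the gripper's body (75 mm by 190 mm) begins 51 mm behind the grasp point.
Start: joints at [-59.209, 22.042, 0.453, 0, -68.411, -14.817], TCP at [0.172, -0.601, 0.234] pointing down, gripper open.
Joint ranges: [-179.83, 179.83], [-69.29, 118.12], [-61.27, 80.66], [-181.25, 117.63], [-171.15, -9.14], [-177.46, 177.46]. Speed limits (degrees/s): [159.86, 159.86, 180, 180, 180, 180].

## Interface

Orientations are given as a 3x3 rotation matrix whose columns are the frame's x, y, z axes.
In Python, from station import sense, capture, get_calibration, finish_job, search_frame, cut_out gives the robot as it stands.
- The arm moves only by the tool arm_command, never from a script. Its argument "rows" is a list of rows, each an object with "fingers": the opening in per cent of the stroke, from 0 (shut) to 100 (fully open); "travel": the shift along the tool's x, y, z in cm, a list of three; "roll": the turn about the tool's z in degrees. A call has 1 to 10 rows; each row is the pose to reach, as a shift and turn from the pose commanded when the call began, along the tool's axes at that moment; what a row does not reach only later rows make up. A row lasts 1/10 s, in which the tool goes at most 50 mm and 8.59 degrees, less where a joint would pass 70% of its speed; a pose out of reach is approached as far as the arm can. A call with a gripper value outside its range is refused whole. The fingers move at their own pace and stop on an object; the grip force is fixed at half the most. Time passes only in rows, so rows that repeat a pose let the fingers close. It gives the time, the measured TCP pose, the force and the opening at its end, in the units of the state.
- sense(): the state, without advancing time (a new reading comes with each control period).
- capture(name): name is "scene" or "top" or "wrist"; returns (picture, depth): 480x640x3 uint8, red, green, blue; 480x640 float32, m along the optical axis (not along the pixel's ray), 0 where there is no reading.
- get_calibration(name): a dict with "fov_y" (degrees; the focal length in pixels is half the picture's height over the tangent of half this angle, whatever the lens; pixels are square), "cx", "cy" (the principal point, pixels), "origin" and "attitude" of the camera in the world; the wrist camera has in their place "mount" (4x4, takes a point from camera to tool coordinates, whose origin is the TCP and whose axes are the flange's). Camera axes: x right, y down, z forward; pixel columns grow to the right and rows downward; lengths in m; the calibration is good to about 2 mm. The wrist camera is an equidistant fisheye: a pixel r from the principal point sees the ray r / f radians off the axis. A picture is of the moment at which its call begins: read the wrist's pose just before it. get_calibration takes no time and is no camera call.
- finish_job(): hands the job in, once; it reports no verdict.
Trained networks look in the newest picture that a camera, given by its name, has taken for a name from the list of things; names that differ only in an ending like _2 or _b are one class to them, and where a whole thing is asked for, a point or a joint stands for the part that bears it (a point fixed in the world has none). Each returns a list of dicts, best first, with "p" (0 to 1); they miss things now and then, are a little off and sometimes report something else, mostly with a low value. They report only what shows in the picture. A call takes as long as a camera call. They do not tell look-alikes from the thing itself.
- search_frame(camera, label): "position" ([x, y, z] in m, in world coordinates, good to about 4 mm: the middle of the surface that is visible of it).
- cut_out(camera, label): "mask" (480x640 bool, what is visible of it).
The state is a dict: "time_s": time; "joints": joint angles; "joint_velocities": joint speeds; "effort": joint torques, N m; "tcp_pos": TCP position; "ee_rot": TCP orientation; "wrist_force": force on the tool from outside, world axes, zero at the start; "moment": the same for the moment, N m; "gripper_width": opening from 0.0 (shut) to 1.0 (fully open).
Only numpy, scipy, OpenCV 4.12 (cv2) and the standard library are available. Lean on these libraries where they do the work, as an engineer would, in place of code of your own. Each camera call takes 0.05 s, during which the arm holds its last target. There are 200 camera calls.

## Working session

There is one attempt and no reset: what is moved stays moved. The work goes in short steps, Python scripts to look and compute and a tool call to move; the robot and the scene stay as the last step left them, time stands still between calls to the robot, and variables do not carry over. Pictures are saved under pics/ and viewed, about 12 in all and at most 16, crops included, and the job is handed in when it is done.

Besides the shell and the picture viewer there is one more tool, called after ">>>" by a JSON object that holds its "fn" and its "kwargs", one argument or row to a line. arm_command: Moves the arm, as the interface text tells. Its arguments: {"type":"object","properties":{"rows":{"type":"array","items":{"type":"object","properties":{"fingers":{"type":"number"},"travel":{"type":"array","items":{"type":"number"}},"roll":{"type":"number"}}}}},"required":["rows"]}

```bash
mkdir -p pics; ls
cat > h.py <<'E'
import numpy as np, cv2
from station import *
def grab(n, save=None):
    s=sense(); im,d=capture(n)
    if save: cv2.imwrite('pics/'+save,im[:,:,::-1])
    return s,im,d
def cloud(n,d,s=None):
    """world points HxWx3 (nan where no depth)"""
    c=get_calibration(n); f=240/np.tan(np.radians(c['fov_y'])/2)
    v,u=np.mgrid[0:480,0:640].astype(float); x=u-c['cx']; y=v-c['cy']
    if n=='wrist':
        r=np.hypot(x,y)+1e-9; th=np.minimum(r/f,1.5); k=np.tan(th)/r
        P=np.stack([x*k*d,y*k*d,d],-1); M=np.array(c['mount'])
        P=P@M[:3,:3].T+M[:3,3]; R=np.array(s['ee_rot']); P=P@R.T+np.array(s['tcp_pos'])
    else:
        P=np.stack([x/f*d,y/f*d,d],-1)@np.array(c['attitude']).T+np.array(c['origin'])
    P[d<=0]=np.nan
    return P
def rect(pts):
    (c,s,a)=cv2.minAreaRect((pts[:,:2]*1000).astype(np.float32)); return np.round(c,1),np.round(s,1),round(a,1)
E
python3 - <<'E'
from h import *
for n in('scene','top'):
    s,im,d=grab(n,n+'0.png'); P=cloud(n,d)
    print(n,get_calibration(n)['origin'])
    for l in('tray','carton_place','pack_1_centre','carton_centre','logger_centre','dropper_centre','amber_centre','vial_centre'):
        print(l,[(np.round(r['position'],3).tolist(),round(r['p'],2)) for r in search_frame(n,l)][:5])
print(s['time_s'],s['tcp_pos'],s['ee_rot'])
E
```

```text
pics
scene [0.0083928  0.87636911 0.82452036]
tray [([0.558, 0.025, 0.05], 0.9), ([0.55, -0.248, 0.046], 0.43)]
carton_place [([0.557, 0.026, 0.044], 0.61)]
pack_1_centre [([0.503, 0.346, 0.068], 0.6)]
carton_centre [([0.495, -0.459, 0.02], 0.85)]
logger_centre [([0.559, 0.027, 0.05], 0.59)]
dropper_centre [([0.548, -0.25, 0.044], 0.81), ([0.558, 0.027, 0.042], 0.4)]
amber_centre [([0.643, -0.406, 0.057], 0.65)]
vial_centre []
top [ 0.38441002 -0.00366056  1.49350956]
tray [([0.576, -0.003, 0.053], 0.96)]
carton_place [([0.572, 0.002, 0.052], 0.74)]
pack_1_centre [([0.516, 0.316, 0.097], 0.77)]
carton_centre [([0.496, -0.466, 0.033], 0.69)]
logger_centre [([0.393, -0.269, 0.014], 0.84)]
dropper_centre [([0.551, -0.252, 0.062], 0.5)]
amber_centre [([0.642, -0.406, 0.069], 0.56)]
vial_centre [([0.426, 0.44, 0.029], 0.45), ([0.388, 0.318, 0.094], 0.45)]
0.45 [ 0.17199564 -0.60078529  0.23345101] [[-9.61392662e-01 -2.75180202e-01 -7.36489031e-05]
 [-2.75180211e-01  9.61392642e-01  1.98347271e-04]
 [ 1.62242714e-05  2.10956332e-04 -9.99999978e-01]]
```

View pics/top0.png

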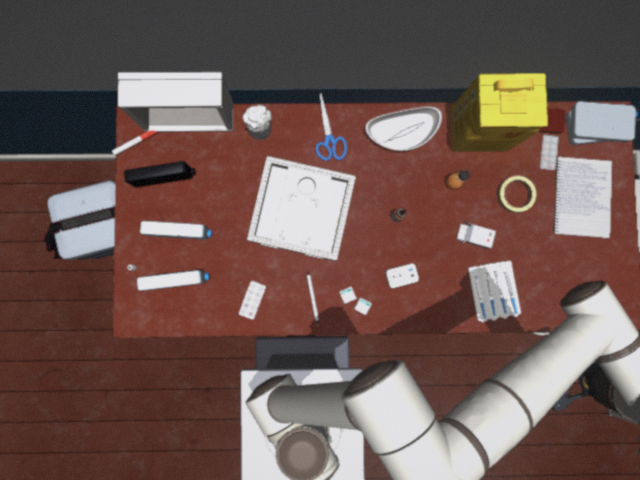

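View pics/scene0.png

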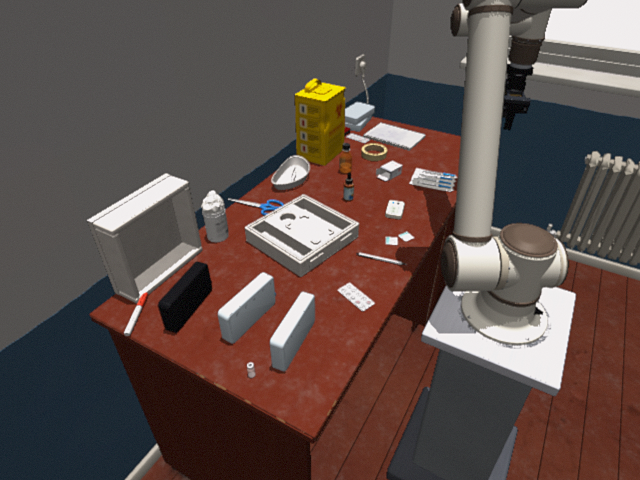

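The top view shows two white packs at (172,230) and (170,280), the black look-alike at (158,174), the tray at (302,208), the vial at (131,267), the dropper at (399,214), the amber bottle at (457,180), the carton at (477,235) and the logger at (402,275). The scene view agrees with this. Next I'll measure them.

Run:
```python
from h import *
s,im,d=grab('top'); P=cloud('top',d); c=get_calibration('top'); print(c['fov_y'],c['cx'],c['cy'])
v,u=np.mgrid[0:480,0:640]
def reg(n,u0,u1,v0,v1,z0,z1):
    m=(u>=u0)&(u<=u1)&(v>=v0)&(v<=v1)&(P[...,2]>z0)&(P[...,2]<z1); q=P[m]
    print(n,rect(q),len(q),'mean',q.mean(0).round(4),'zmed',np.median(q[:,2]).round(4))
reg('desk',230,280,275,320,-.02,.02)
reg('tray',235,365,145,270,.042,.075)
reg('packA',125,220,215,245,.08,.11); reg('packB',125,220,262,297,.08,.11)
reg('black',110,210,155,195,.08,.12)
reg('carton',455,500,218,252,.026,.05); reg('cartonall',455,500,218,252,.008,.05)
reg('logger',380,425,258,292,.009,.03)
reg('dropper',385,412,200,228,.03,.12);reg('amber',440,475,165,195,.05,.13)
reg('amberlow',440,475,165,195,.02,.13)
reg('vial',122,142,258,276,.015,.06)
print(np.round([P[185,307],P[214,402],P[214,397]],3))
big=cv2.resize(im[150:310,110:510],(800,320),interpolation=cv2.INTER_CUBIC)
cv2.imwrite('pics/crop1.png',big[:,:,::-1])
```

```text
46.654847149071855 310.8346049931839 235.27940333242088
desk (array([340.1, 122.4]), array([134.7, 120. ]), 89.3) 2335 mean [ 0.3403  0.1221 -0.0009] zmed -0.001
tray (array([574.2,  -2.8]), array([240.6, 228.8]), 76.4) 5066 mean [ 0.5702 -0.0017  0.0501] zmed 0.0499
packA (array([517.6, 325.1]), array([160.6,  32.8]), 85.8) 822 mean [0.5169 0.3232 0.0919] zmed 0.0922
packB (array([388.7, 332.3]), array([ 32.5, 161.4]), 6.2) 828 mean [0.3887 0.3302 0.0921] zmed 0.0921
black (array([665.9, 368.8]), array([ 34.8, 159.5]), 8.7) 828 mean [0.6644 0.3672 0.0916] zmed 0.092
carton (array([ 497., -473.]), array([77.2, 54.2]), 75.6) 444 mean [ 0.4955 -0.4767  0.0339] zmed 0.034
cartonall (array([ 501.7, -482.4]), array([ 77. , 121.8]), 5.0) 503 mean [ 0.4957 -0.4749  0.0317] zmed 0.0334
logger (array([ 393.8, -268.6]), array([50.2, 81.2]), 14.0) 539 mean [ 0.3936 -0.2681  0.0147] zmed 0.0145
dropper (array([ 553.3, -258.5]), array([31.3, 31.5]), 2.9) 147 mean [ 0.5519 -0.2556  0.067 ] zmed 0.0646
amber (array([ 643.6, -413.7]), array([45. , 37.1]), 34.1) 270 mean [ 0.6429 -0.4119  0.0819] zmed 0.0744
amberlow (array([ 644.1, -413.7]), array([44.9, 37.4]), 29.8) 331 mean [ 0.6419 -0.4102  0.0732] zmed 0.0702
vial (array([423.2, 444.6]), array([13.2, 14.5]), 2.1) 38 mean [0.4236 0.4438 0.0291] zmed 0.0302
[[ 0.638 -0.02   0.024]
 [ 0.549 -0.259  0.097]
 [ 0.552 -0.25   0.072]]
```

View pics/crop1.png

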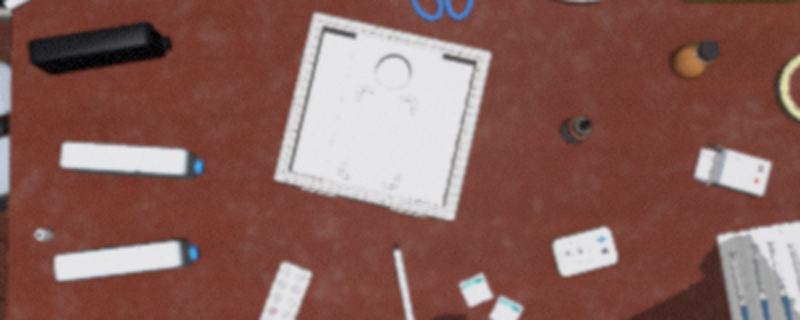

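```bash
cat >> h.py <<'E'
T0=np.array([.5742,-.0028]); TY=-13.6
def tray(x,y):
    a=np.radians(TY); return T0+np.array([x*np.cos(a)-y*np.sin(a),x*np.sin(a)+y*np.cos(a)])
def go(*wps):
    """wps: (x,y,z,jaw yaw deg mod 180 or None) -> travel cm, roll from the present pose"""
    s=sense(); R=np.array(s['ee_rot']); p=np.array(s['tcp_pos']); yw=np.degrees(np.arctan2(R[1,1],R[0,1]))
    print('t',round(s['time_s'],2),'tcp',p.round(4),'yaw',round(yw,1),'tilt',R[:,2].round(3),'j',np.round(s['joints'],0),'w',round(s['gripper_width'],3),'F',np.round(s['wrist_force'],1))
    for w in wps:
        t=R.T@(np.array(w[:3])-p)*100; r=0 if w[3] is None else -((w[3]-yw+90)%180-90)
        print(' travel',t.round(2),'roll',round(r,1),'or',round(r-180*np.sign(r),1))
E
python3 -c "
from h import *
go((.5,-.25,.25,None),(.517,.324,.25,175.8))
print(tray(0,.081),tray(0,-.081),tray(-.03,0),tray(.06,0))"
```

```text
t 0.95 tcp [ 0.172  -0.6008  0.2336] yaw 106.0 tilt [ 0. -0. -1.] j [-59.  22.   0.  -0. -68. -15.] w 1.002 F [-0.   0.4  0.2]
 travel [-41.19  24.7   -1.64] roll 0 or 0
 travel [-58.62  79.42  -1.64] roll -69.8 or 110.2
[0.59324651 0.07592884] [ 0.55515349 -0.08152884] [0.54504117 0.00425426] [ 0.63251766 -0.01690853]
```

>>> {"fn": "arm_command", "kwargs": {
  "rows": [
    {"travel": [-5, 3, -0.3], "roll": 0, "fingers": 75},
    {"travel": [-10, 6, -0.6], "roll": 0, "fingers": 75},
    {"travel": [-14, 8.4, -1], "roll": 0, "fingers": 75},
    {"travel": [-18, 11, -1.6], "roll": -7, "fingers": 75},
    {"travel": [-22, 13.5, -1.6], "roll": -14, "fingers": 75},
    {"travel": [-26, 16, -1.6], "roll": -21, "fingers": 75},
    {"travel": [-30, 18.5, -1.6], "roll": -28, "fingers": 75},
    {"travel": [-34, 21, -1.6], "roll": -35, "fingers": 75},
    {"travel": [-38, 23, -1.6], "roll": -42, "fingers": 75},
    {"travel": [-41.2, 24.7, -1.6], "roll": -49, "fingers": 75}
  ]
}}

```text
time_s: 1.95
tcp_pos: [0.5018, -0.248, 0.2499]
ee_rot: [[-0.417, -0.909, 0.001], [-0.909, 0.417, -0.0], [-0.0, -0.001, -1.0]]
wrist_force: [0.4, -1.3, -0.1]
gripper_width: 0.747
```

```bash
python3 -c "
from h import *
go((.517,.324,.25,175.8))"
```

```text
t 1.95 tcp [ 0.5018 -0.248   0.2499] yaw 155.4 tilt [ 0.001 -0.    -1.   ] j [-10.  15.  -7.   0. -68. -15.] w 0.747 F [ 0.4 -1.3 -0.1]
 travel [-5.263e+01  2.246e+01 -2.000e-02] roll -20.4 or 159.6
```

>>> {"fn": "arm_command", "kwargs": {
  "rows": [
    {"travel": [-4.5, 2, 0], "roll": -2, "fingers": 75},
    {"travel": [-9, 4, 0], "roll": -5, "fingers": 75},
    {"travel": [-13.5, 6, 0], "roll": -8, "fingers": 75},
    {"travel": [-18, 7.8, 0], "roll": -11, "fingers": 75},
    {"travel": [-22.5, 9.6, 0], "roll": -14, "fingers": 75},
    {"travel": [-27, 11.5, 0], "roll": -17, "fingers": 75},
    {"travel": [-31.5, 13.5, 0], "roll": -20.4, "fingers": 75},
    {"travel": [-36, 15.4, 0], "roll": -20.4, "fingers": 75},
    {"travel": [-40.5, 17.3, 0], "roll": -20.4, "fingers": 75},
    {"travel": [-45, 19.2, 0], "roll": -20.4, "fingers": 75}
  ]
}}

```text
time_s: 2.95
tcp_pos: [0.5162, 0.2411, 0.2499]
ee_rot: [[-0.08, -0.997, 0.001], [-0.997, 0.08, 0.0], [-0.0, -0.001, -1.0]]
wrist_force: [0.4, -0.4, 0.5]
gripper_width: 0.75
```

Run:
```python
from h import *
s,im,d=grab('wrist','w1.png'); P=cloud('wrist',d,s); z=P[...,2]
print(get_calibration('wrist'))
for n,cx,cy in(('A',.517,.324),('B',.388,.331)):
    for z0 in (.06,.08):
        m=(abs(P[...,0]-cx)<.05)&(abs(P[...,1]-cy)<.13)&(z>z0)&(z<.12); q=P[m]; print(n,z0,rect(q),len(q),np.median(q[:,2]).round(4))
m=(abs(P[...,0]-.574)<.16)&(abs(P[...,1])<.16)&(z>.044)&(z<.07);print('tray',rect(P[m]),m.sum())
go((.517,.324,.25,175.8))
```

```text
{'fov_y': 65.70646984690485, 'cx': 315.5858832859453, 'cy': 241.095587118232, 'mount': array([[ 5.28167012e-04, -9.57206749e-01, -2.89404493e-01,
         7.91698462e-02],
       [ 9.99999800e-01,  6.05973667e-04, -1.79248001e-04,
         8.85513302e-04],
       [ 3.46948898e-04, -2.89404340e-01,  9.57206878e-01,
        -1.51039178e-01],
       [ 0.00000000e+00,  0.00000000e+00,  0.00000000e+00,
         1.00000000e+00]])}
A 0.06 (array([517.3, 324.1]), array([157.9,  32.6]), 85.9) 4231 0.0936
A 0.08 (array([517.3, 324.1]), array([157.9,  32.6]), 85.9) 4067 0.0937
B 0.06 (array([392.1, 303.7]), array([ 33.3, 104.9]), 6.2) 3542 0.0929
B 0.08 (array([392.3, 301.4]), array([33.2, 98.5]), 6.2) 2874 0.0934
tray (array([589.2,  60.8]), array([109.6, 227.8]), 76.5) 12834
t 3.0 tcp [0.5173 0.2472 0.2493] yaw 175.7 tilt [ 0.003  0.003 -1.   ] j [ 42.  16.  -6.  -0. -68. -46.] w 0.75 F [2.1 2.8 1. ]
 travel [-7.65  0.61 -0.05] roll -0.1 or 179.9
```

View pics/w1.png

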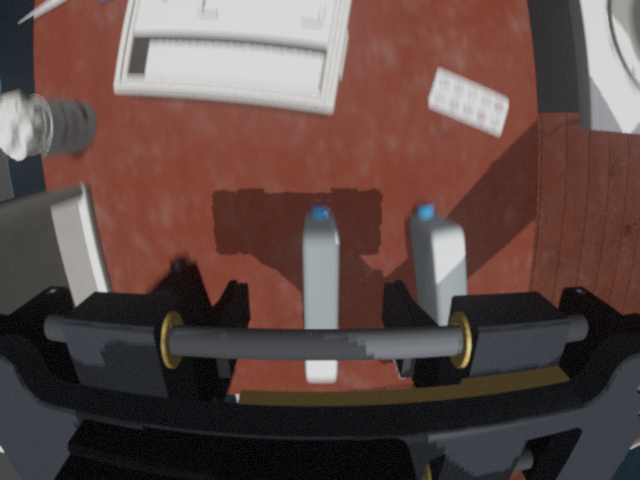

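>>> {"fn": "arm_command", "kwargs": {
  "rows": [
    {"travel": [-3.5, 0.3, 0], "roll": 0, "fingers": 75},
    {"travel": [-7.5, 0.6, 0], "roll": 0, "fingers": 75},
    {"travel": [-7.5, 0.6, 3], "roll": 0, "fingers": 75},
    {"travel": [-7.5, 0.6, 6], "roll": 0, "fingers": 75},
    {"travel": [-7.5, 0.6, 8], "roll": 0, "fingers": 75},
    {"travel": [-7.5, 0.6, 9], "roll": 0, "fingers": 75},
    {"travel": [-7.5, 0.6, 9], "roll": 0, "fingers": 75},
    {"travel": [-7.5, 0.6, 9], "roll": 0, "fingers": 75}
  ]
}}

```text
time_s: 3.8
tcp_pos: [0.5173, 0.3146, 0.1606]
ee_rot: [[-0.08, -0.997, 0.002], [-0.997, 0.08, 0.001], [-0.001, -0.002, -1.0]]
wrist_force: [0.1, -0.7, 0.3]
gripper_width: 0.751
```

```bash
python3 -c "
from h import *
go((.517,.323,.067,175.9))"
```

```text
t 3.8 tcp [0.5173 0.3146 0.1606] yaw 175.4 tilt [ 0.002  0.001 -1.   ] j [ 47.  23.  -8.   0. -58. -51.] w 0.751 F [ 0.1 -0.7  0.3]
 travel [-0.83  0.11  9.36] roll -0.5 or 179.5
```

>>> {"fn": "arm_command", "kwargs": {
  "rows": [
    {"travel": [-0.8, 0, 4], "roll": -0.5, "fingers": 75},
    {"travel": [-0.8, 0, 7], "roll": -0.5, "fingers": 75},
    {"travel": [-0.8, 0, 8.8], "roll": -0.5, "fingers": 75},
    {"travel": [-0.8, 0, 9.4], "roll": -0.5, "fingers": 75},
    {"travel": [-0.8, 0, 9.4], "roll": -0.5, "fingers": 20},
    {"travel": [-0.8, 0, 9.4], "roll": -0.5, "fingers": 20},
    {"travel": [-0.8, 0, 9.4], "roll": -0.5, "fingers": 20},
    {"travel": [-0.8, 0, 9.4], "roll": -0.5, "fingers": 20},
    {"travel": [-0.8, 0, 9.4], "roll": -0.5, "fingers": 20},
    {"travel": [-0.8, 0, 8.4], "roll": -0.5, "fingers": 20}
  ]
}}

```text
time_s: 4.8
tcp_pos: [0.516, 0.3212, 0.0743]
ee_rot: [[-0.073, -0.997, -0.003], [-0.997, 0.073, -0.002], [0.003, 0.003, -1.0]]
wrist_force: [-0.3, -0.8, -4.2]
gripper_width: 0.37
```

```bash
python3 -c "
from h import *
print(tray(-.003,-.081))
go((.517,.323,.19,175.9),(*tray(-.003,-.081),.19,256.4))"
```

```text
[ 0.55223761 -0.08082341]
t 4.8 tcp [0.516  0.3212 0.0743] yaw 175.8 tilt [-0.003 -0.002 -1.   ] j [ 47.  29. -13.  -0. -48. -51.] w 0.37 F [-0.3 -0.8 -4.2]
 travel [ -0.15  -0.05 -11.57] roll -0.1 or 179.9
 travel [ 39.86  -6.5  -11.49] roll -80.6 or 99.4
```

>>> {"fn": "arm_command", "kwargs": {
  "rows": [
    {"travel": [0, 0, -4], "roll": 0, "fingers": 20},
    {"travel": [0, 0, -8], "roll": 0, "fingers": 20},
    {"travel": [2, 0, -11], "roll": -7, "fingers": 20},
    {"travel": [6, 0, -11.5], "roll": -15, "fingers": 20},
    {"travel": [10, -1, -11.5], "roll": -23, "fingers": 20},
    {"travel": [14, -2, -11.5], "roll": -31, "fingers": 20},
    {"travel": [18, -3, -11.5], "roll": -39, "fingers": 20},
    {"travel": [22, -4, -11.5], "roll": -47, "fingers": 20},
    {"travel": [26, -5, -11.5], "roll": -55, "fingers": 20},
    {"travel": [30, -6, -11.5], "roll": -63, "fingers": 20}
  ]
}}

```text
time_s: 5.8
tcp_pos: [0.5549, 0.017, 0.1906]
ee_rot: [[0.859, -0.512, -0.001], [-0.512, -0.859, 0.0], [-0.001, 0.0, -1.0]]
wrist_force: [0.5, 0.2, -2.2]
gripper_width: 0.374
```

```bash
python3 -c "
from h import *
go((*tray(0,-.081),.19,76.4))"
```

```text
t 5.8 tcp [0.5549 0.017  0.1906] yaw -120.8 tilt [-0.001  0.    -1.   ] j [ 18.  17. -13.  -0. -60.  41.] w 0.374 F [ 0.5  0.2 -2.2]
 travel [5.07 8.45 0.06] roll -17.2 or 162.8
```

>>> {"fn": "arm_command", "kwargs": {
  "rows": [
    {"travel": [2, 3, 0], "roll": -7, "fingers": 20},
    {"travel": [4, 6, 0], "roll": -14, "fingers": 20},
    {"travel": [5, 8.4, 0], "roll": -17, "fingers": 20},
    {"travel": [5, 8.4, 0], "roll": -17, "fingers": 20},
    {"travel": [5, 8.4, 0], "roll": -17, "fingers": 20},
    {"travel": [5, 8.4, 0], "roll": -17, "fingers": 20}
  ]
}}

```text
time_s: 6.4
tcp_pos: [0.5547, -0.0785, 0.1905]
ee_rot: [[0.97, -0.244, -0.0], [-0.244, -0.97, 0.0], [-0.0, -0.0, -1.0]]
wrist_force: [-0.0, 1.6, -4.0]
gripper_width: 0.369
```

Run:
```python
from h import *
s,im,d=grab('wrist','w2.png'); P=cloud('wrist',d,s); z=P[...,2]
m=(abs(P[...,0]-.574)<.16)&(abs(P[...,1])<.16)&(z>.044)&(z<.07);print('tray',rect(P[m]),m.sum())
m=(abs(P[...,0]-.574)<.16)&(abs(P[...,1])<.16)&(z>.003)&(z<.02);print('floorpts',rect(P[m]),m.sum())
go((*tray(0,-.081),.078,76.4))
```

```text
tray (array([587.6,  -6.9]), array([240.1, 200.8]), 76.5) 29587
floorpts (array([644.5,   2.7]), array([152.9, 312. ]), 26.5) 7012
t 6.45 tcp [ 0.5548 -0.0783  0.1906] yaw -104.1 tilt [-0.  0. -1.] j [  9.  18. -12.  -0. -60.  67.] w 0.371 F [-0.2  0.2 -3. ]
 travel [ 0.11  0.31 11.26] roll -0.5 or 179.5
```

View pics/w2.png

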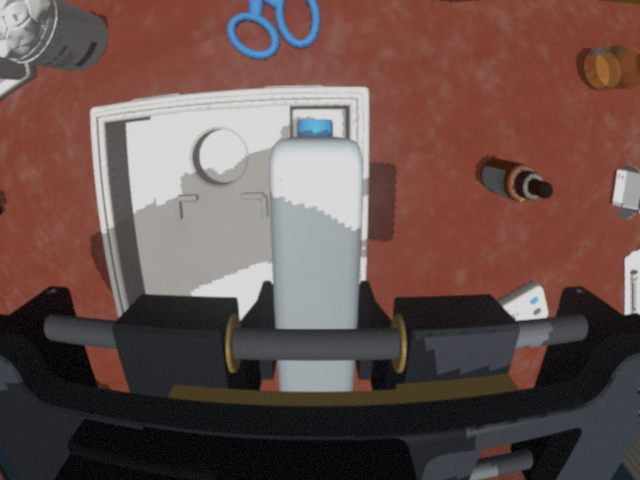

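>>> {"fn": "arm_command", "kwargs": {
  "rows": [
    {"travel": [0.1, 0.3, 3], "roll": -0.5, "fingers": 20},
    {"travel": [0.1, 0.3, 5], "roll": -0.5, "fingers": 20},
    {"travel": [0.1, 0.3, 7], "roll": -0.5, "fingers": 20},
    {"travel": [0.1, 0.3, 9], "roll": -0.5, "fingers": 20},
    {"travel": [0.1, 0.3, 10.4], "roll": -0.5, "fingers": 20},
    {"travel": [0.1, 0.3, 11], "roll": -0.5, "fingers": 20},
    {"travel": [0.1, 0.3, 11.3], "roll": -0.5, "fingers": 20},
    {"travel": [0.1, 0.3, 11.3], "roll": -0.5, "fingers": 20}
  ]
}}

```text
time_s: 7.25
tcp_pos: [0.5555, -0.0818, 0.0778]
ee_rot: [[0.972, -0.235, 0.0], [-0.235, -0.972, -0.0], [0.0, -0.0, -1.0]]
wrist_force: [0.8, -0.4, -2.9]
gripper_width: 0.37
```

>>> {"fn": "arm_command", "kwargs": {
  "rows": [
    {"travel": [0, 0, 0.1], "roll": 0, "fingers": 20},
    {"travel": [0, 0, 0.15], "roll": 0, "fingers": 20},
    {"travel": [0, 0, 0.15], "roll": 0, "fingers": 55},
    {"travel": [0, 0, 0.15], "roll": 0, "fingers": 55},
    {"travel": [0, 0, 0.15], "roll": 0, "fingers": 55},
    {"travel": [0, 0, -3], "roll": 0, "fingers": 60},
    {"travel": [0, 0, -7], "roll": 0, "fingers": 75},
    {"travel": [0, 0, -11], "roll": 0, "fingers": 75},
    {"travel": [0, 0, -14], "roll": 0, "fingers": 75}
  ]
}}

```text
time_s: 8.15
tcp_pos: [0.5559, -0.0824, 0.2209]
ee_rot: [[0.972, -0.235, 0.004], [-0.235, -0.972, -0.0], [0.004, -0.001, -1.0]]
wrist_force: [0.1, 0.4, 0.0]
gripper_width: 0.736
```

Run:
```python
from h import *
s,im,d=grab('top'); P=cloud('top',d); z=P[...,2]
for n,cx,cy in(('B',.388,.331),('S-',.555,-.082)):
    m=(abs(P[...,0]-cx)<.13)&(abs(P[...,1]-cy)<(.13 if n=='B' else .06))&(z>.08)&(z<.12); q=P[m]; print(n,rect(q),len(q),np.median(q[:,2]).round(4))
go((.40,.15,.22,100),(.3885,.3285,.22,6.2))
```

```text
B (array([388.8, 332.2]), array([ 32.7, 161.4]), 6.2) 827 0.0921
S- (array([515.6, -71.6]), array([32.4, 85.4]), 76.3) 386 0.1024
t 8.2 tcp [ 0.5586 -0.0827  0.2261] yaw -103.5 tilt [ 0.014 -0.001 -1.   ] j [  8.  16.  -9.   0. -64.  68.] w 0.738 F [ 1.3 -0.3  3.8]
 travel [-20.88 -18.91   0.37] roll -23.5 or 156.5
 travel [-26.17 -35.99   0.34] roll 70.3 or -109.7
```

>>> {"fn": "arm_command", "kwargs": {
  "rows": [
    {"travel": [-2.6, -3.6, 0], "roll": 7, "fingers": 75},
    {"travel": [-5.2, -7.2, 0], "roll": 14, "fingers": 75},
    {"travel": [-7.8, -10.8, 0], "roll": 21, "fingers": 75},
    {"travel": [-10.4, -14.4, 0], "roll": 28, "fingers": 75},
    {"travel": [-13, -18, 0], "roll": 35, "fingers": 75},
    {"travel": [-15.6, -21.6, 0], "roll": 42, "fingers": 75},
    {"travel": [-18.2, -25.2, 0], "roll": 49, "fingers": 75},
    {"travel": [-20.8, -28.8, 0], "roll": 56, "fingers": 75},
    {"travel": [-23.4, -32.4, 0], "roll": 63, "fingers": 75},
    {"travel": [-26, -36, 0], "roll": 70, "fingers": 75}
  ]
}}

```text
time_s: 9.2
tcp_pos: [0.3863, 0.3305, 0.218]
ee_rot: [[0.106, -0.994, 0.001], [-0.994, -0.106, 0.001], [-0.001, -0.001, -1.0]]
wrist_force: [-0.2, 1.0, -0.2]
gripper_width: 0.746
```

>>> {"fn": "arm_command", "kwargs": {
  "rows": [
    {"travel": [0, 0, 2], "roll": 0, "fingers": 75},
    {"travel": [0, 0, 4], "roll": 0, "fingers": 75},
    {"travel": [0, 0, 6], "roll": 0, "fingers": 75},
    {"travel": [0, 0, 7], "roll": 0, "fingers": 75},
    {"travel": [0, 0, 7], "roll": 0, "fingers": 75}
  ]
}}

```text
time_s: 9.7
tcp_pos: [0.3868, 0.3281, 0.1464]
ee_rot: [[0.111, -0.994, -0.002], [-0.994, -0.111, -0.002], [0.002, 0.002, -1.0]]
wrist_force: [0.6, -0.4, 0.6]
gripper_width: 0.75
```

Run:
```python
from h import *
s,im,d=grab('wrist'); P=cloud('wrist',d,s); z=P[...,2]
m=(abs(P[...,0]-.388)<.06)&(abs(P[...,1]-.331)<.13)&(z>.08)&(z<.12); q=P[m]; print(rect(q),len(q),np.median(q[:,2]).round(4))
go((.389,.3285,.067,6.2))
```

```text
(array([388.8, 330.6]), array([ 32.5, 157.1]), 6.2) 11202 0.0937
t 9.75 tcp [0.3874 0.3287 0.1475] yaw -173.6 tilt [-0.    -0.001 -1.   ] j [ 59.  16. -23.   0. -52. -52.] w 0.752 F [-0.1  0.5  0.6]
 travel [ 0.04 -0.16  8.05] roll 0.2 or -179.8
```

>>> {"fn": "arm_command", "kwargs": {
  "rows": [
    {"travel": [0.1, -0.15, 3], "roll": 0, "fingers": 75},
    {"travel": [0.1, -0.15, 6], "roll": 0, "fingers": 75},
    {"travel": [0.1, -0.15, 7.6], "roll": 0, "fingers": 75},
    {"travel": [0.1, -0.15, 8], "roll": 0, "fingers": 75},
    {"travel": [0.1, -0.15, 8], "roll": 0, "fingers": 20},
    {"travel": [0.1, -0.15, 8], "roll": 0, "fingers": 20},
    {"travel": [0.1, -0.15, 8], "roll": 0, "fingers": 20},
    {"travel": [0.1, -0.15, 8], "roll": 0, "fingers": 20},
    {"travel": [0.1, -0.15, 8], "roll": 0, "fingers": 20},
    {"travel": [0.1, -0.15, 7], "roll": 0, "fingers": 20}
  ]
}}

```text
time_s: 10.75
tcp_pos: [0.3878, 0.3268, 0.0766]
ee_rot: [[0.11, -0.994, -0.003], [-0.994, -0.11, -0.003], [0.003, 0.003, -1.0]]
wrist_force: [-0.1, -0.8, -3.1]
gripper_width: 0.369
```

```bash
python3 -c "
from h import *
go((*tray(0,.081),.19,256.4))"
```

```text
t 10.75 tcp [0.3878 0.3268 0.0766] yaw -173.7 tilt [-0.003 -0.003 -1.   ] j [ 58.  21. -27.  -0. -42. -52.] w 0.369 F [-0.1 -0.8 -3.1]
 travel [ 27.23 -17.62 -11.32] roll -70.1 or 109.9
```

>>> {"fn": "arm_command", "kwargs": {
  "rows": [
    {"travel": [0, 0, -4], "roll": 0, "fingers": 20},
    {"travel": [0, 0, -8], "roll": -3, "fingers": 20},
    {"travel": [3, -2, -11], "roll": -10, "fingers": 20},
    {"travel": [6.5, -4.2, -11.3], "roll": -18, "fingers": 20},
    {"travel": [10, -6.5, -11.3], "roll": -26, "fingers": 20},
    {"travel": [13.5, -8.8, -11.3], "roll": -34, "fingers": 20},
    {"travel": [17, -11, -11.3], "roll": -42, "fingers": 20},
    {"travel": [20.5, -13.3, -11.3], "roll": -50, "fingers": 20},
    {"travel": [24, -15.6, -11.3], "roll": -58, "fingers": 20},
    {"travel": [27.2, -17.6, -11.3], "roll": -66, "fingers": 20}
  ]
}}

```text
time_s: 11.75
tcp_pos: [0.5941, 0.0754, 0.1901]
ee_rot: [[0.955, -0.298, -0.002], [-0.298, -0.955, -0.0], [-0.002, 0.001, -1.0]]
wrist_force: [1.2, 0.9, -3.7]
gripper_width: 0.368
```

>>> {"fn": "arm_command", "kwargs": {
  "rows": [
    {"travel": [0, 0, 0], "roll": -4, "fingers": 20},
    {"travel": [0, 0, 0], "roll": -4, "fingers": 20},
    {"travel": [0, 0, 0], "roll": -4, "fingers": 20}
  ]
}}

```text
time_s: 12.05
tcp_pos: [0.5931, 0.0773, 0.1901]
ee_rot: [[0.971, -0.237, -0.002], [-0.237, -0.971, -0.0], [-0.002, 0.001, -1.0]]
wrist_force: [0.2, -0.1, -3.8]
gripper_width: 0.369
```

Run:
```python
from h import *
s,im,d=grab('wrist'); P=cloud('wrist',d,s); z=P[...,2]
a=np.radians(TY); u=(P[...,:2]-T0)@np.array([[np.cos(a),-np.sin(a)],[np.sin(a),np.cos(a)]])
ok=(abs(u[...,0])<.14)&(abs(u[...,1])<.14)
m=ok&(z>.044)&(z<.07); print('rim u', np.percentile(u[m][:,0],[1,99.5]).round(4), np.percentile(u[m][:,1],[.3,99.7]).round(4), rect(P[m]))
m=ok&(z>.095)&(z<.115)&(u[...,1]<0); q=u[m]; print('packA', np.percentile(q[:,0],[1,99]).round(4), np.percentile(q[:,1],[1,99]).round(4),rect(P[m]),len(q),np.median(z[m]))
go((*tray(0,.081),.0765,76.4))
```

```text
rim u [-0.0607  0.1134] [-0.1136  0.119 ] (array([589.2,  -6.1]), array([239.5, 198.1]), 76.2)
packA [-0.0572  0.0751] [-0.0954 -0.0644] (array([563.1, -82.8]), array([ 34.1, 138.4]), 76.6) 6196 0.1033628465233212
t 12.1 tcp [0.5932 0.0776 0.1903] yaw -103.7 tilt [-0.001 -0.    -1.   ] j [ 23.  21.  -7.  -0. -62.  53.] w 0.373 F [-0.8 -0.3 -3.7]
 travel [ 0.06  0.16 11.38] roll -0.1 or 179.9
```

>>> {"fn": "arm_command", "kwargs": {
  "rows": [
    {"travel": [0.1, 0.15, 3], "roll": 0, "fingers": 20},
    {"travel": [0.1, 0.15, 5], "roll": 0, "fingers": 20},
    {"travel": [0.1, 0.15, 7], "roll": 0, "fingers": 20},
    {"travel": [0.1, 0.15, 9], "roll": 0, "fingers": 20},
    {"travel": [0.1, 0.15, 10.4], "roll": 0, "fingers": 20},
    {"travel": [0.1, 0.15, 11], "roll": 0, "fingers": 20},
    {"travel": [0.1, 0.15, 11.3], "roll": 0, "fingers": 20},
    {"travel": [0.1, 0.15, 11.4], "roll": 0, "fingers": 20},
    {"travel": [0.1, 0.15, 11.4], "roll": 0, "fingers": 20}
  ]
}}

```text
time_s: 13.0
tcp_pos: [0.5943, 0.0761, 0.0782]
ee_rot: [[0.972, -0.235, 0.0], [-0.235, -0.972, 0.0], [0.0, -0.0, -1.0]]
wrist_force: [-4.6, 1.0, 2.0]
gripper_width: 0.368
```

>>> {"fn": "arm_command", "kwargs": {
  "rows": [
    {"travel": [0, 0, 0], "roll": 0, "fingers": 55},
    {"travel": [0, 0, 0], "roll": 0, "fingers": 55},
    {"travel": [0, 0, 0], "roll": 0, "fingers": 55},
    {"travel": [0, 0, -3], "roll": 0, "fingers": 60},
    {"travel": [0, 0, -7], "roll": 0, "fingers": 75},
    {"travel": [0, 0, -11], "roll": 0, "fingers": 75},
    {"travel": [0, 0, -15], "roll": 0, "fingers": 75},
    {"travel": [0, 0, -15], "roll": 0, "fingers": 75}
  ]
}}

```text
time_s: 13.8
tcp_pos: [0.5985, 0.0762, 0.2341]
ee_rot: [[0.972, -0.235, 0.015], [-0.235, -0.972, 0.003], [0.014, -0.007, -1.0]]
wrist_force: [-0.1, 0.2, 0.7]
gripper_width: 0.745
```

Run:
```python
from h import *
go((.496,-.467,.22,0),(.496,-.467,.22,75.6))
```

```text
t 13.8 tcp [0.5985 0.0762 0.2341] yaw -103.6 tilt [ 0.015  0.003 -1.   ] j [ 23.  19.  -3.   0. -66.  54.] w 0.745 F [-0.1  0.2  0.7]
 travel [ 2.77 55.21  1.08] roll 76.4 or -103.6
 travel [ 2.77 55.21  1.08] roll 0.8 or -179.2
```

>>> {"fn": "arm_command", "kwargs": {
  "rows": [
    {"travel": [0.3, 4.8, 0.1], "roll": 8, "fingers": 75},
    {"travel": [0.6, 9.6, 0.2], "roll": 16, "fingers": 75},
    {"travel": [0.9, 14.4, 0.3], "roll": 24, "fingers": 75},
    {"travel": [1.2, 19.2, 0.4], "roll": 32, "fingers": 75},
    {"travel": [1.5, 24, 0.5], "roll": 40, "fingers": 75},
    {"travel": [1.5, 28.8, 0.6], "roll": 48, "fingers": 75},
    {"travel": [1.5, 33.6, 0.7], "roll": 56, "fingers": 75},
    {"travel": [1.5, 38.4, 0.8], "roll": 64, "fingers": 75},
    {"travel": [1.5, 43.2, 0.9], "roll": 72, "fingers": 75},
    {"travel": [1.5, 47, 1], "roll": 80, "fingers": 75}
  ]
}}

```text
time_s: 14.8
tcp_pos: [0.4976, -0.3875, 0.2162]
ee_rot: [[-0.07, -0.998, 0.0], [-0.998, 0.07, -0.001], [0.001, -0.0, -1.0]]
wrist_force: [0.7, 0.6, 0.3]
gripper_width: 0.752
```

>>> {"fn": "arm_command", "kwargs": {
  "rows": [
    {"travel": [0, 0, 0], "roll": 8, "fingers": 75},
    {"travel": [0, 0, 0], "roll": 10, "fingers": 75},
    {"travel": [0, 0, 0], "roll": 10, "fingers": 75},
    {"travel": [0, 0, 0], "roll": 10, "fingers": 75}
  ]
}}

```text
time_s: 15.2
tcp_pos: [0.4985, -0.3848, 0.2164]
ee_rot: [[-0.235, -0.972, 0.0], [-0.972, 0.235, -0.0], [0.0, -0.0, -1.0]]
wrist_force: [0.2, -0.1, -0.6]
gripper_width: 0.751
```

Run:
```python
from h import *
s,im,d=grab('wrist','w3.png'); P=cloud('wrist',d,s); z=P[...,2]
def r(n,cx,cy,w,z0,z1):
    m=(abs(P[...,0]-cx)<w)&(abs(P[...,1]-cy)<w)&(z>z0)&(z<z1); q=P[m]; print(n,rect(q),len(q),q.mean(0).round(4))
r('carton',.496,-.467,.06,.028,.042); r('carton+flap',.496,-.467,.07,.008,.042)
r('dropper body',.552,-.255,.04,.05,.065);r('dropper teat',.552,-.255,.04,.08,.12);r('logger',.394,-.268,.06,.009,.03)
go((.496,-.467,.22,165.6))
```

```text
carton (array([ 498.4, -471.8]), array([80.7, 60. ]), 75.9) 3801 [ 0.4967 -0.4776  0.0346]
carton+flap (array([ 498.4, -471.7]), array([80.8, 60.2]), 76.1) 3840 [ 0.4969 -0.4772  0.0344]
dropper body (array([ 556.7, -255.4]), array([ 7.4, 29. ]), 65.0) 21 [ 0.5541 -0.254   0.0599]
dropper teat (array([ 554.3, -262.5]), array([11.1, 13.4]), 65.4) 255 [ 0.554  -0.2641  0.093 ]
logger (array([ 393.6, -270.8]), array([49.9, 81.4]), 15.7) 2380 [ 0.3962 -0.2798  0.0154]
t 15.25 tcp [ 0.4986 -0.3846  0.2164] yaw 166.4 tilt [ 0. -0. -1.] j [-23.  23.  -0.   0. -67.   9.] w 0.752 F [ 0.4  0.3 -0.2]
 travel [ 8.07 -1.68 -0.36] roll 0.8 or -179.2
```

View pics/w3.png

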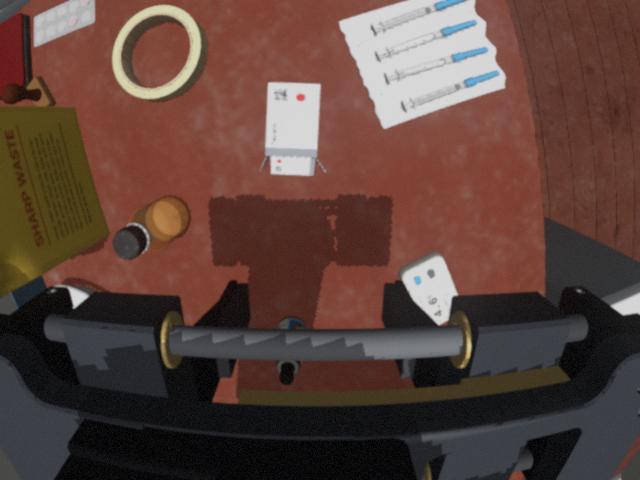

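Run:
```python
from h import *
s,im,d=grab('wrist'); P=cloud('wrist',d,s)
for a in((84,293),(117,293),(147,293),(152,293),(160,293),(172,293),(117,270),(117,316),(165,267),(165,322)): print(a,P[a].round(4),im[a])
sub=P[84:147,262:326].reshape(-1,3); q=sub[(sub[:,2]>.028)&(sub[:,2]<.042)]; print(rect(q),q.mean(0).round(4))
go((.492,-.4815,.22,166),(.492,-.4815,.10,166))
```

```text
(84, 293) [ 0.4883 -0.5083  0.0348] [215 214 214]
(117, 293) [ 0.4953 -0.4793  0.0343] [216 215 216]
(147, 293) [ 0.5018 -0.4532  0.0351] [208 208 209]
(152, 293) [ 0.5029 -0.4488  0.0342] [167 170 177]
(160, 293) [ 0.5069 -0.4401  0.0048] [216 215 216]
(172, 293) [ 0.5097 -0.4287  0.006 ] [215 214 215]
(117, 270) [ 0.5152 -0.4846  0.0331] [215 214 214]
(117, 316) [ 0.4757 -0.4745  0.0345] [215 214 214]
(165, 267) [ 0.5337 -0.4413 -0.0013] [131  74  63]
(165, 322) [ 0.4806 -0.43    0.0196] [113  91  86]
(array([ 495.9, -481.6]), array([57.6, 46.3]), 73.8) [ 0.4955 -0.4814  0.0345]
t 15.3 tcp [ 0.4986 -0.3845  0.2166] yaw 166.4 tilt [ 0. -0. -1.] j [-23.  23.  -0.   0. -67.   9.] w 0.75 F [ 0.6 -0.1 -0.4]
 travel [ 9.58 -1.63 -0.34] roll 0.4 or -179.6
 travel [ 9.58 -1.63 11.66] roll 0.4 or -179.6
```

>>> {"fn": "arm_command", "kwargs": {
  "rows": [
    {"travel": [4.5, -0.9, 0], "roll": 0.4, "fingers": 66},
    {"travel": [9.2, -2, 0], "roll": 0.4, "fingers": 66},
    {"travel": [9.2, -2, 4], "roll": 0.4, "fingers": 66},
    {"travel": [9.2, -2, 8], "roll": 0.4, "fingers": 66},
    {"travel": [9.2, -2, 12], "roll": 0.4, "fingers": 66},
    {"travel": [9.2, -2, 14], "roll": 0.4, "fingers": 66},
    {"travel": [9.2, -2, 15], "roll": 0.4, "fingers": 66},
    {"travel": [9.2, -2, 15], "roll": 0.4, "fingers": 66},
    {"travel": [9.2, -2, 15], "roll": 0.4, "fingers": 66}
  ]
}}

```text
time_s: 16.2
tcp_pos: [0.4972, -0.4794, 0.0681]
ee_rot: [[-0.241, -0.97, 0.002], [-0.97, 0.241, -0.002], [0.001, -0.002, -1.0]]
wrist_force: [0.3, -0.2, 1.0]
gripper_width: 0.66
```

```bash
python3 -c "
from h import *
go((.496,-.478,.017,166))"
```

```text
t 16.2 tcp [ 0.4972 -0.4794  0.0681] yaw 166.0 tilt [ 0.002 -0.002 -1.   ] j [-31.  36.  -1.   0. -53.  17.] w 0.66 F [ 0.3 -0.2  1. ]
 travel [-0.11  0.17  5.11] roll 0.0 or -180.0
```

>>> {"fn": "arm_command", "kwargs": {
  "rows": [
    {"travel": [-0.1, 0.15, 2], "roll": 0, "fingers": 66},
    {"travel": [-0.1, 0.15, 4], "roll": 0, "fingers": 66},
    {"travel": [-0.1, 0.15, 5.1], "roll": 0, "fingers": 66},
    {"travel": [-0.1, 0.15, 5.1], "roll": 0, "fingers": 66},
    {"travel": [-0.1, 0.15, 5.1], "roll": 0, "fingers": 40},
    {"travel": [-0.1, 0.15, 5.1], "roll": 0, "fingers": 40},
    {"travel": [-0.1, 0.15, 5.1], "roll": 0, "fingers": 40},
    {"travel": [-0.1, 0.15, 5.1], "roll": 0, "fingers": 40},
    {"travel": [-0.1, 0.15, 4.1], "roll": 0, "fingers": 40},
    {"travel": [-0.1, 0.15, 3.1], "roll": 0, "fingers": 40}
  ]
}}

```text
time_s: 17.2
tcp_pos: [0.4945, -0.4772, 0.0357]
ee_rot: [[-0.243, -0.97, -0.001], [-0.97, 0.243, 0.001], [-0.001, 0.001, -1.0]]
wrist_force: [-0.0, -0.3, -1.0]
gripper_width: 0.544
```

```bash
python3 -c "
from h import *
go((.52,-.35,.22,166),(*tray(-.03,0),.22,256.4))"
```

```text
t 17.2 tcp [ 0.4945 -0.4772  0.0357] yaw 166.0 tilt [-0.001  0.001 -1.   ] j [-31.  38.  -2.  -0. -50.  17.] w 0.544 F [-0.  -0.3 -1. ]
 travel [-12.97   0.63 -18.42] roll -0.0 or 180.0
 travel [-47.95   6.8  -18.39] roll 89.6 or -90.4
```

>>> {"fn": "arm_command", "kwargs": {
  "rows": [
    {"travel": [0, 0, -4.5], "roll": 0, "fingers": 40},
    {"travel": [0, 0, -9], "roll": 0, "fingers": 40},
    {"travel": [-1, 0, -13.5], "roll": 0, "fingers": 40},
    {"travel": [-5, 0.5, -16], "roll": -8, "fingers": 40},
    {"travel": [-9.5, 1, -17], "roll": -16, "fingers": 40},
    {"travel": [-14, 1.7, -17], "roll": -24, "fingers": 40},
    {"travel": [-18.5, 2.4, -17], "roll": -32, "fingers": 40},
    {"travel": [-23, 3.1, -17], "roll": -40, "fingers": 40},
    {"travel": [-27.5, 3.8, -17], "roll": -48, "fingers": 40},
    {"travel": [-32, 4.5, -17], "roll": -56, "fingers": 40}
  ]
}}

```text
time_s: 18.2
tcp_pos: [0.5284, -0.1544, 0.2064]
ee_rot: [[0.673, -0.74, 0.001], [-0.74, -0.673, 0.0], [0.0, -0.001, -1.0]]
wrist_force: [1.1, -0.7, -1.0]
gripper_width: 0.545
```

```bash
python3 -c "
from h import *
go((*tray(-.03,0),.2,256.4))"
```

```text
t 18.2 tcp [ 0.5284 -0.1544  0.2064] yaw -137.7 tilt [ 0.001  0.    -1.   ] j [  1.  16. -13.  -0. -61.  42.] w 0.545 F [ 1.1 -0.7 -1. ]
 travel [-10.62 -11.9    0.64] roll -34.1 or 145.9
```

>>> {"fn": "arm_command", "kwargs": {
  "rows": [
    {"travel": [-2.5, -3, 0], "roll": -8, "fingers": 40},
    {"travel": [-5, -6, 0], "roll": -16, "fingers": 40},
    {"travel": [-7.5, -9, 0], "roll": -24, "fingers": 40},
    {"travel": [-10.6, -11.9, 0], "roll": -32, "fingers": 40},
    {"travel": [-10.6, -11.9, 0], "roll": -34, "fingers": 40},
    {"travel": [-10.6, -11.9, 0], "roll": -34, "fingers": 40},
    {"travel": [-10.6, -11.9, 0], "roll": -34, "fingers": 40}
  ]
}}

```text
time_s: 18.9
tcp_pos: [0.5462, 0.002, 0.2059]
ee_rot: [[0.97, -0.243, 0.0], [-0.243, -0.97, 0.0], [0.0, -0.0, -1.0]]
wrist_force: [0.2, -0.1, -0.2]
gripper_width: 0.543
```

Run:
```python
from h import *
s,im,d=grab('wrist','w4.png'); P=cloud('wrist',d,s); z=P[...,2]
a=np.radians(TY); u=(P[...,:2]-T0)@np.array([[np.cos(a),-np.sin(a)],[np.sin(a),np.cos(a)]])
for sg in(-1,1):
    m=(abs(u[...,0])<.14)&(abs(u[...,1]-sg*.081)<.03)&(z>.095)&(z<.115); q=u[m]; print(sg, np.percentile(q[:,0],[1,99]).round(4), np.percentile(q[:,1],[1,99]).round(4),rect(P[m]),len(q),np.median(z[m]))
s2=s; s,im,d=grab('wrist'); 
go((*tray(-.03,0),.069,76.4),(*tray(-.03,0),.085,76.4))
```

```text
-1 [-0.0755  0.0746] [-0.0962 -0.0647] (array([553.3, -80.7]), array([ 32.8, 157.6]), 76.3) 8744 0.1034655331339491
1 [-0.0749  0.0745] [0.0656 0.0971] (array([591.9,  76.8]), array([ 33.2, 156.8]), 76.0) 8594 0.10363958888579916
t 19.0 tcp [0.5463 0.0014 0.2058] yaw -104.1 tilt [ 0.  0. -1.] j [ 17.  16. -13.  -0. -61.  59.] w 0.546 F [ 0.  -0.1 -1. ]
 travel [-0.19 -0.25 13.68] roll -0.5 or 179.5
 travel [-0.19 -0.25 12.08] roll -0.5 or 179.5
```

View pics/w4.png

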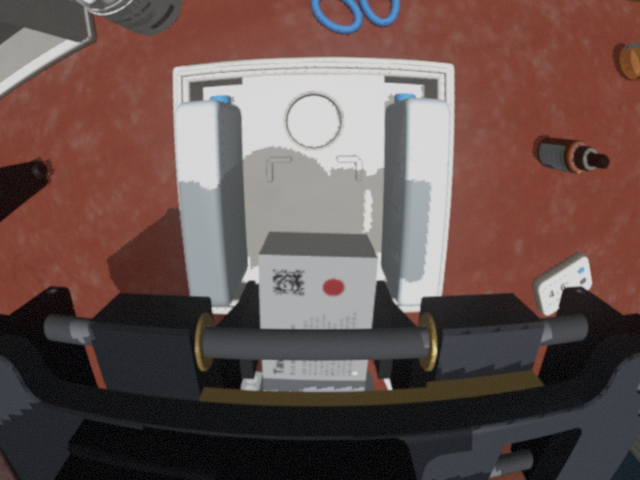

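>>> {"fn": "arm_command", "kwargs": {
  "rows": [
    {"travel": [-0.2, -0.25, 3], "roll": -0.5, "fingers": 40},
    {"travel": [-0.2, -0.25, 6], "roll": -0.5, "fingers": 40},
    {"travel": [-0.2, -0.25, 9], "roll": -0.5, "fingers": 40},
    {"travel": [-0.2, -0.25, 11.5], "roll": -0.5, "fingers": 40},
    {"travel": [-0.2, -0.25, 12.8], "roll": -0.5, "fingers": 40},
    {"travel": [-0.2, -0.25, 13.5], "roll": -0.5, "fingers": 40},
    {"travel": [-0.2, -0.25, 13.7], "roll": -0.5, "fingers": 40},
    {"travel": [-0.2, -0.25, 13.7], "roll": -0.5, "fingers": 40},
    {"travel": [-0.2, -0.25, 13.7], "roll": -0.5, "fingers": 40}
  ]
}}

```text
time_s: 19.9
tcp_pos: [0.5458, 0.0051, 0.0695]
ee_rot: [[0.972, -0.234, 0.002], [-0.234, -0.972, 0.0], [0.002, -0.001, -1.0]]
wrist_force: [-0.2, 0.7, -1.7]
gripper_width: 0.545
```

>>> {"fn": "arm_command", "kwargs": {
  "rows": [
    {"travel": [0, 0, 0.1], "roll": 0, "fingers": 40},
    {"travel": [0, 0, 0.2], "roll": 0, "fingers": 40},
    {"travel": [0, 0, 0.2], "roll": 0, "fingers": 64},
    {"travel": [0, 0, 0.2], "roll": 0, "fingers": 64},
    {"travel": [0, 0, 0.2], "roll": 0, "fingers": 64},
    {"travel": [0, 0, -2], "roll": 0, "fingers": 64},
    {"travel": [0, 0, -5], "roll": 0, "fingers": 64},
    {"travel": [0, 0, -9], "roll": 0, "fingers": 64},
    {"travel": [0, 0, -13], "roll": 0, "fingers": 64},
    {"travel": [0, 0, -13], "roll": 0, "fingers": 64}
  ]
}}

```text
time_s: 20.9
tcp_pos: [0.5488, 0.0057, 0.2051]
ee_rot: [[0.972, -0.233, 0.013], [-0.233, -0.973, 0.002], [0.012, -0.005, -1.0]]
wrist_force: [0.6, -0.2, 0.3]
gripper_width: 0.642
```

```bash
cat > chk.py <<'E'
from h import *
s,im,d=grab('wrist'); P=cloud('wrist',d,s); z=P[...,2]
a=np.radians(TY); u=(P[...,:2]-T0)@np.array([[np.cos(a),-np.sin(a)],[np.sin(a),np.cos(a)]])
m=(u[...,0]>-.09)&(u[...,0]<.03)&(abs(u[...,1])<.05)&(z>.075)&(z<.095); q=u[m]; print('carton u', np.percentile(q[:,0],[1,99]).round(4), np.percentile(q[:,1],[1,99]).round(4),rect(P[m]),len(q),np.median(z[m]))
E
python3 - <<'E'
import chk
from h import *
go((.553,-.20,.21,166.4),(.553,-.256,.21,166.4))
E
```

```text
carton u [-0.0638  0.0025] [-0.0214  0.0243] (array([538.3,   6.1]), array([60.6, 80.6]), 75.8) 5127 0.08453512896862934
t 20.95 tcp [0.5468 0.0056 0.2018] yaw -103.5 tilt [ 0.007  0.002 -1.   ] j [ 18.  16. -14.   0. -60.  59.] w 0.64 F [-0.3 -0.3  0.1]
 travel [ 5.41 19.84 -0.85] roll -89.9 or 90.1
 travel [ 6.72 25.28 -0.86] roll -89.9 or 90.1
```

>>> {"fn": "arm_command", "kwargs": {
  "rows": [
    {"travel": [-0.5, 4.5, 0], "roll": 0, "fingers": 66},
    {"travel": [-1, 9, 0], "roll": 0, "fingers": 66},
    {"travel": [-1.5, 13.5, 0], "roll": 0, "fingers": 66},
    {"travel": [-2, 18, 0], "roll": 0, "fingers": 66},
    {"travel": [-2.5, 22.5, 0], "roll": 0, "fingers": 66},
    {"travel": [-2.5, 25.3, 0], "roll": 0, "fingers": 66},
    {"travel": [-2.5, 25.3, 0], "roll": 0, "fingers": 66},
    {"travel": [-2.5, 25.3, 0], "roll": 0, "fingers": 66}
  ]
}}

```text
time_s: 21.75
tcp_pos: [0.4608, -0.2353, 0.1974]
ee_rot: [[0.972, -0.236, -0.002], [-0.236, -0.972, 0.001], [-0.002, -0.0, -1.0]]
wrist_force: [0.3, 0.3, 0.3]
gripper_width: 0.657
```

```bash
cat > drop.py <<'E'
from h import *
s,im,d=grab('wrist','w5.png'); P=cloud('wrist',d,s); z=P[...,2]
for z0,z1 in((.08,.1),(.1,.11),(.057,.064),(.02,.05)):
    m=(abs(P[...,0]-.553)<.04)&(abs(P[...,1]+.256)<.04)&(z>z0)&(z<z1); q=P[m]
    if len(q)>5: print(z0,rect(q),len(q),q.mean(0).round(4),q[:,:2].min(0).round(4),q[:,:2].max(0).round(4))
print([(r['position'].round(4) if hasattr(r['position'],'round') else r['position'],r['p']) for r in search_frame('wrist','dropper_centre')])
go((.553,-.257,.16,256.4))
E
python3 drop.py
```

```text
0.08 (array([ 555.2, -260.5]), array([12.8, 12.3]), 74.9) 255 [ 0.5551 -0.2605  0.0972] [ 0.549  -0.2671] [ 0.5618 -0.254 ]
0.1 (array([ 554.4, -260.6]), array([5.2, 4.7]), 76.5) 45 [ 0.5545 -0.2607  0.1008] [ 0.5521 -0.2637] [ 0.5571 -0.2577]
0.057 (array([ 555.3, -260.5]), array([32.3, 30.8]), 76.5) 576 [ 0.5539 -0.2602  0.0599] [ 0.5393 -0.2763] [ 0.5713 -0.2442]
0.02 (array([ 544. , -252.8]), array([24.9,  5.4]), 58.0) 8 [ 0.5425 -0.2535  0.0331] [ 0.5396 -0.2648] [ 0.5529 -0.2436]
[([0.5577, -0.2635, 0.0713], 0.7), ([0.396, -0.2632, 0.0164], 0.46)]
t 21.85 tcp [ 0.4615 -0.2344  0.1979] yaw -103.5 tilt [-0.001  0.    -1.   ] j [ -9.  13. -18.  -0. -59.  85.] w 0.661 F [ 0.5  0.2 -0.3]
 travel [9.43 0.07 3.77] roll 0.1 or -179.9
```

View pics/w5.png

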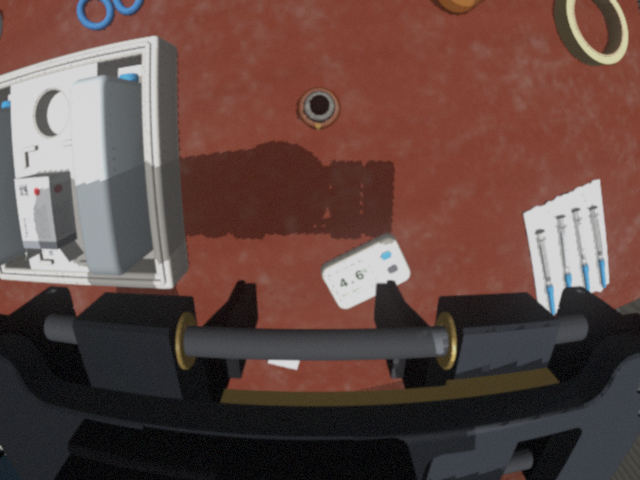

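```bash
python3 -c "
from h import *
go((.5555,-.2605,.19,256.4),(.5555,-.2605,.043,256.4))"
```

```text
t 21.85 tcp [ 0.4615 -0.2344  0.1979] yaw -103.5 tilt [-0.001  0.    -1.   ] j [ -9.  13. -18.  -0. -59.  85.] w 0.661 F [ 0.5  0.2 -0.3]
 travel [9.75 0.35 0.77] roll 0.1 or -179.9
 travel [ 9.77  0.35 15.47] roll 0.1 or -179.9
```

>>> {"fn": "arm_command", "kwargs": {
  "rows": [
    {"travel": [3, 0.1, 0], "roll": 0, "fingers": 66},
    {"travel": [6.5, 0.2, 0], "roll": 0, "fingers": 66},
    {"travel": [9.7, 0.35, 0], "roll": 0, "fingers": 66},
    {"travel": [9.7, 0.35, 2], "roll": 0, "fingers": 66},
    {"travel": [9.7, 0.35, 4], "roll": 0, "fingers": 66},
    {"travel": [9.7, 0.35, 5], "roll": 0, "fingers": 66},
    {"travel": [9.7, 0.35, 5], "roll": 0, "fingers": 66},
    {"travel": [9.7, 0.35, 5], "roll": 0, "fingers": 66}
  ]
}}

```text
time_s: 22.65
tcp_pos: [0.5557, -0.2607, 0.1492]
ee_rot: [[0.973, -0.233, 0.001], [-0.233, -0.973, -0.001], [0.001, 0.0, -1.0]]
wrist_force: [1.9, 0.6, -0.1]
gripper_width: 0.661
```

```bash
python3 -c "
from h import *
go((.5555,-.2605,.043,256.4))"
```

```text
t 22.65 tcp [ 0.5557 -0.2607  0.1492] yaw -103.5 tilt [ 0.001 -0.001 -1.   ] j [-10.  25.  -8.   0. -57.  87.] w 0.661 F [ 1.9  0.6 -0.1]
 travel [-0.03 -0.02 10.62] roll 0.1 or -179.9
```

>>> {"fn": "arm_command", "kwargs": {
  "rows": [
    {"travel": [0, 0, 3], "roll": 0, "fingers": 66},
    {"travel": [0, 0, 6], "roll": 0, "fingers": 66},
    {"travel": [0, 0, 9], "roll": 0, "fingers": 66},
    {"travel": [0, 0, 10.5], "roll": 0, "fingers": 66},
    {"travel": [0, 0, 10.5], "roll": 0, "fingers": 66},
    {"travel": [0, 0, 10.5], "roll": 0, "fingers": 25},
    {"travel": [0, 0, 10.5], "roll": 0, "fingers": 25},
    {"travel": [0, 0, 10.5], "roll": 0, "fingers": 25},
    {"travel": [0, 0, 10.5], "roll": 0, "fingers": 25},
    {"travel": [0, 0, 10.5], "roll": 0, "fingers": 25}
  ]
}}

```text
time_s: 23.65
tcp_pos: [0.5557, -0.2612, 0.0446]
ee_rot: [[0.972, -0.234, 0.002], [-0.234, -0.972, -0.0], [0.002, 0.0, -1.0]]
wrist_force: [-0.1, 0.2, 3.2]
gripper_width: 0.361
```

```bash
python3 -c "
from h import *
go((*tray(.06,0),.19,256.4))"
```

```text
t 23.65 tcp [ 0.5557 -0.2612  0.0446] yaw -103.5 tilt [ 0.002 -0.    -1.   ] j [-10.  32. -14.   0. -44.  87.] w 0.361 F [-0.1  0.2  3.2]
 travel [  1.79 -25.54 -14.54] roll 0.1 or -179.9
```

>>> {"fn": "arm_command", "kwargs": {
  "rows": [
    {"travel": [0, 0, -3], "roll": 0, "fingers": 25},
    {"travel": [0, 0, -7], "roll": 0, "fingers": 25},
    {"travel": [0, 0, -11], "roll": 0, "fingers": 25},
    {"travel": [0.3, -3, -14], "roll": 0, "fingers": 25},
    {"travel": [0.6, -7.5, -14.5], "roll": 0, "fingers": 25},
    {"travel": [0.9, -12, -14.5], "roll": 0, "fingers": 25},
    {"travel": [1.2, -16.5, -14.5], "roll": 0, "fingers": 25},
    {"travel": [1.5, -21, -14.5], "roll": 0, "fingers": 25},
    {"travel": [1.8, -24, -14.5], "roll": 0, "fingers": 25},
    {"travel": [1.8, -25.6, -14.5], "roll": 0, "fingers": 25}
  ]
}}

```text
time_s: 24.65
tcp_pos: [0.633, -0.0139, 0.1883]
ee_rot: [[0.973, -0.231, -0.0], [-0.231, -0.973, 0.0], [-0.0, -0.0, -1.0]]
wrist_force: [0.3, -0.4, -0.4]
gripper_width: 0.358
```

>>> {"fn": "arm_command", "kwargs": {
  "rows": [
    {"travel": [0, 0, 0], "roll": 0, "fingers": 25},
    {"travel": [0, 0, 0], "roll": 0, "fingers": 25}
  ]
}}

```text
time_s: 24.85
tcp_pos: [0.632, -0.0169, 0.1883]
ee_rot: [[0.972, -0.234, -0.001], [-0.234, -0.972, -0.0], [-0.001, 0.0, -1.0]]
wrist_force: [-0.2, -0.7, -0.2]
gripper_width: 0.362
```

Run:
```python
from h import *
s,im,d=grab('wrist','w6.png'); P=cloud('wrist',d,s); z=P[...,2]
a=np.radians(TY); u=(P[...,:2]-T0)@np.array([[np.cos(a),-np.sin(a)],[np.sin(a),np.cos(a)]])
m=(abs(u[...,0]-.06)<.04)&(abs(u[...,1])<.04)&(z>.015)&(z<.046);print('well',m.sum())
if m.sum()>5:print(u[m].min(0),u[m].max(0))
go((*tray(.06,0),.073,256.4))
```

```text
well 2218
[ 0.03745619 -0.02359055] [0.07894601 0.02300795]
t 24.9 tcp [ 0.632  -0.0174  0.1884] yaw -103.6 tilt [-0.001 -0.    -1.   ] j [ 13.  25.  -2.   0. -63.  63.] w 0.36 F [-0.7  0.6 -0.4]
 travel [ 0.05 -0.06 11.54] roll 0.0 or -180.0
```

View pics/w6.png

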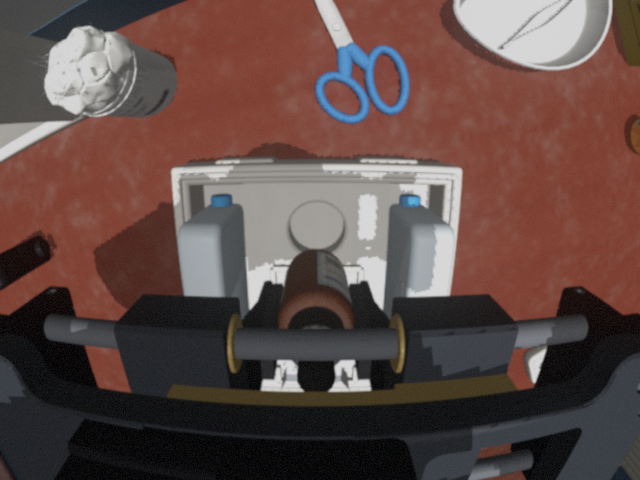

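>>> {"fn": "arm_command", "kwargs": {
  "rows": [
    {"travel": [0, -0.05, 3], "roll": 0, "fingers": 25},
    {"travel": [0, -0.05, 6], "roll": 0, "fingers": 25},
    {"travel": [0, -0.05, 8], "roll": 0, "fingers": 25},
    {"travel": [0, -0.05, 9.5], "roll": 0, "fingers": 25},
    {"travel": [0, -0.05, 10.6], "roll": 0, "fingers": 25},
    {"travel": [0, -0.05, 11.2], "roll": 0, "fingers": 25},
    {"travel": [0, -0.05, 11.5], "roll": 0, "fingers": 25},
    {"travel": [0, -0.05, 11.5], "roll": 0, "fingers": 25},
    {"travel": [0, -0.05, 11.5], "roll": 0, "fingers": 25}
  ]
}}

```text
time_s: 25.8
tcp_pos: [0.6331, -0.0159, 0.0744]
ee_rot: [[0.972, -0.234, 0.002], [-0.234, -0.972, 0.0], [0.001, -0.001, -1.0]]
wrist_force: [-0.5, 0.1, -0.2]
gripper_width: 0.362
```

>>> {"fn": "arm_command", "kwargs": {
  "rows": [
    {"travel": [0, 0, 0.1], "roll": 0, "fingers": 25},
    {"travel": [0, 0, 0.2], "roll": 0, "fingers": 25},
    {"travel": [0, 0, 0.2], "roll": 0, "fingers": 25},
    {"travel": [0, 0, 0.2], "roll": 0, "fingers": 50},
    {"travel": [0, 0, 0.2], "roll": 0, "fingers": 50},
    {"travel": [0, 0, 0.2], "roll": 0, "fingers": 50},
    {"travel": [0, 0, -2], "roll": 0, "fingers": 50},
    {"travel": [0, 0, -5], "roll": 0, "fingers": 50},
    {"travel": [0, 0, -9], "roll": 0, "fingers": 60},
    {"travel": [0, 0, -13], "roll": 0, "fingers": 70}
  ]
}}

```text
time_s: 26.8
tcp_pos: [0.6322, -0.016, 0.2042]
ee_rot: [[0.972, -0.234, -0.002], [-0.234, -0.972, -0.0], [-0.001, 0.001, -1.0]]
wrist_force: [1.7, -0.2, -0.8]
gripper_width: 0.603
```

Run:
```python
from h import *
go((.42,-.22,.2,194),(.394,-.2695,.1,194))
```

```text
t 26.8 tcp [ 0.6322 -0.016   0.2042] yaw -103.5 tilt [-0.002 -0.    -1.   ] j [ 13.  24.  -1.  -0. -65.  63.] w 0.603 F [ 1.7 -0.2 -0.8]
 travel [-15.86  24.79   0.46] roll 62.5 or -117.5
 travel [-17.21  30.21  10.47] roll 62.5 or -117.5
```

>>> {"fn": "arm_command", "kwargs": {
  "rows": [
    {"travel": [-2, 2, 0], "roll": 7, "fingers": 80},
    {"travel": [-4, 5, 0], "roll": 14, "fingers": 80},
    {"travel": [-6, 8, 0], "roll": 21, "fingers": 80},
    {"travel": [-8, 11, 0], "roll": 28, "fingers": 80},
    {"travel": [-10, 14, 0], "roll": 35, "fingers": 80},
    {"travel": [-12, 17, 0], "roll": 42, "fingers": 80},
    {"travel": [-14, 20, 0], "roll": 49, "fingers": 80},
    {"travel": [-16, 23, 0], "roll": 56, "fingers": 80},
    {"travel": [-17, 24, 0], "roll": 61.5, "fingers": 80},
    {"travel": [-17, 24, 0], "roll": 61.5, "fingers": 80}
  ]
}}

```text
time_s: 27.8
tcp_pos: [0.4094, -0.2103, 0.2035]
ee_rot: [[0.255, -0.967, -0.0], [-0.967, -0.255, 0.0], [-0.0, 0.0, -1.0]]
wrist_force: [0.4, -0.4, -1.0]
gripper_width: 0.8
```

>>> {"fn": "arm_command", "kwargs": {
  "rows": [
    {"travel": [0, 0, 0], "roll": 0, "fingers": 80},
    {"travel": [0, 0, 0], "roll": 0, "fingers": 80}
  ]
}}

```text
time_s: 28.0
tcp_pos: [0.412, -0.2092, 0.2035]
ee_rot: [[0.26, -0.966, 0.0], [-0.966, -0.26, -0.0], [0.0, -0.0, -1.0]]
wrist_force: [0.6, 0.4, -0.6]
gripper_width: 0.8
```

Run:
```python
from h import *
s,im,d=grab('wrist','w7.png'); P=cloud('wrist',d,s); z=P[...,2]
m=(abs(P[...,0]-.394)<.06)&(abs(P[...,1]+.27)<.06)&(z>.009)&(z<.03); q=P[m]; print('logger',rect(q),len(q),q.mean(0).round(4))
s,im,d=grab('top','t7.png'); P=cloud('top',d); z=P[...,2]
a=np.radians(TY); u=(P[...,:2]-T0)@np.array([[np.cos(a),-np.sin(a)],[np.sin(a),np.cos(a)]])
m=(abs(u[...,0]-.06)<.03)&(abs(u[...,1])<.03)&(z>.07); q=u[m]; print('dropper u',q.mean(0).round(4),q.min(0).round(4),q.max(0).round(4),z[m].max())
cv2.imwrite('pics/t7c.png',cv2.resize(im[140:280,230:420],None,fx=4,fy=4,interpolation=cv2.INTER_CUBIC)[:,:,::-1])
go((.394,-.2695,.1,195),(.394,-.2695,.0135,195))
```

```text
logger (array([ 394.4, -270. ]), array([50. , 80.1]), 13.9) 4537 [ 0.3949 -0.2705  0.0154]
dropper u [0.0561 0.0013] [ 0.0431 -0.0141] [0.0759 0.0182] 0.12882751735891418
t 28.1 tcp [ 0.4119 -0.2091  0.2034] yaw -164.9 tilt [-0. -0. -1.] j [ -7.   8. -24.   0. -58.  22.] w 0.795 F [0.4 0.2 0.1]
 travel [ 5.37  3.3  10.34] roll 0.1 or -179.9
 travel [ 5.37  3.3  18.99] roll 0.1 or -179.9
```

View pics/t7c.png

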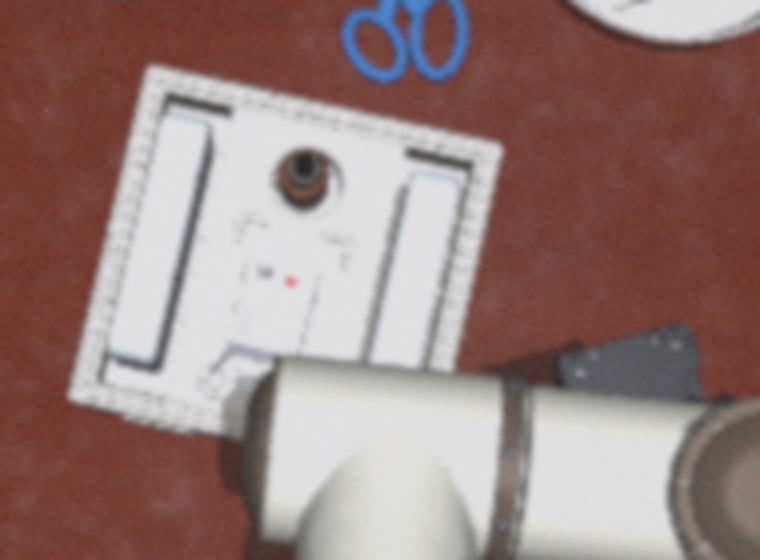

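>>> {"fn": "arm_command", "kwargs": {
  "rows": [
    {"travel": [2.7, 1.6, 2], "roll": 1, "fingers": 80},
    {"travel": [5.4, 3.3, 5], "roll": 1, "fingers": 80},
    {"travel": [5.4, 3.3, 9], "roll": 1, "fingers": 80},
    {"travel": [5.4, 3.3, 13], "roll": 1, "fingers": 80},
    {"travel": [5.4, 3.3, 15], "roll": 1, "fingers": 80},
    {"travel": [5.4, 3.3, 15], "roll": 1, "fingers": 80},
    {"travel": [5.4, 3.3, 15], "roll": 1, "fingers": 80}
  ]
}}

```text
time_s: 28.8
tcp_pos: [0.3942, -0.2702, 0.0538]
ee_rot: [[0.243, -0.97, -0.0], [-0.97, -0.243, -0.0], [0.0, 0.0, -1.0]]
wrist_force: [-0.9, -0.5, 0.7]
gripper_width: 0.802
```

Run:
```python
from h import *
go((.3943,-.2695,.0135,194))
```

```text
t 28.8 tcp [ 0.3942 -0.2702  0.0538] yaw -165.9 tilt [-0. -0. -1.] j [-15.  21. -33.   0. -36.  29.] w 0.802 F [-0.9 -0.5  0.7]
 travel [-0.07 -0.03  4.03] roll 0.1 or -179.9
```

>>> {"fn": "arm_command", "kwargs": {
  "rows": [
    {"travel": [0, 0, 1.5], "roll": 0, "fingers": 80},
    {"travel": [0, 0, 3], "roll": 0, "fingers": 80},
    {"travel": [0, 0, 3.7], "roll": 0, "fingers": 80},
    {"travel": [0, 0, 4], "roll": 0, "fingers": 80},
    {"travel": [0, 0, 4], "roll": 0, "fingers": 80},
    {"travel": [0, 0, 4], "roll": 0, "fingers": 50},
    {"travel": [0, 0, 4], "roll": 0, "fingers": 50},
    {"travel": [0, 0, 4], "roll": 0, "fingers": 50},
    {"travel": [0, 0, 4], "roll": 0, "fingers": 50},
    {"travel": [0, 0, 4], "roll": 0, "fingers": 50}
  ]
}}

```text
time_s: 29.8
tcp_pos: [0.3937, -0.2703, 0.014]
ee_rot: [[0.242, -0.97, 0.001], [-0.97, -0.242, -0.0], [0.001, -0.001, -1.0]]
wrist_force: [0.8, 0.6, 2.8]
gripper_width: 0.58
```

Run:
```python
from h import *
go((*tray(-.0305,.0015),.2,256.4))
```

```text
t 29.8 tcp [ 0.3937 -0.2703  0.014 ] yaw -166.0 tilt [ 0.001 -0.    -1.   ] j [-15.  25. -35.   0. -30.  29.] w 0.58 F [0.8 0.6 2.8]
 travel [-23.13 -21.36 -18.6 ] roll -62.4 or 117.6
```

>>> {"fn": "arm_command", "kwargs": {
  "rows": [
    {"travel": [0, 0, -4], "roll": 0, "fingers": 50},
    {"travel": [0, 0, -8.5], "roll": 0, "fingers": 50},
    {"travel": [0, 0, -13], "roll": -3, "fingers": 50},
    {"travel": [-3, -2.8, -17], "roll": -11, "fingers": 50},
    {"travel": [-6.4, -5.9, -18.5], "roll": -19, "fingers": 50},
    {"travel": [-9.8, -9, -18.5], "roll": -27, "fingers": 50},
    {"travel": [-13.2, -12.2, -18.5], "roll": -35, "fingers": 50},
    {"travel": [-16.6, -15.3, -18.5], "roll": -43, "fingers": 50},
    {"travel": [-20, -18.5, -18.5], "roll": -51, "fingers": 50},
    {"travel": [-23.1, -21.3, -18.5], "roll": -59, "fingers": 50}
  ]
}}

```text
time_s: 30.8
tcp_pos: [0.5446, 0.0074, 0.1982]
ee_rot: [[0.958, -0.287, -0.001], [-0.287, -0.958, -0.0], [-0.001, 0.0, -1.0]]
wrist_force: [0.5, -0.8, 0.3]
gripper_width: 0.58
```

>>> {"fn": "arm_command", "kwargs": {
  "rows": [
    {"travel": [0, 0, 0], "roll": -3.4, "fingers": 50},
    {"travel": [0, 0, 0], "roll": -3.4, "fingers": 50},
    {"travel": [0, 0, 0], "roll": -3.4, "fingers": 50}
  ]
}}

```text
time_s: 31.1
tcp_pos: [0.5436, 0.0051, 0.1981]
ee_rot: [[0.971, -0.237, -0.001], [-0.237, -0.971, -0.0], [-0.001, 0.001, -1.0]]
wrist_force: [-0.1, -0.8, -0.1]
gripper_width: 0.579
```

Run:
```python
from h import *
s,im,d=grab('wrist','w8.png')
go((*tray(-.0305,.0015),.0985,256.4))
```

```text
t 31.15 tcp [0.5436 0.0048 0.1983] yaw -103.7 tilt [-0.001 -0.    -1.   ] j [ 18.  16. -14.  -0. -60.  59.] w 0.578 F [-1.2 -0.4  0.7]
 travel [ 0.11 -0.14  9.98] roll -0.1 or 179.9
```

View pics/w8.png

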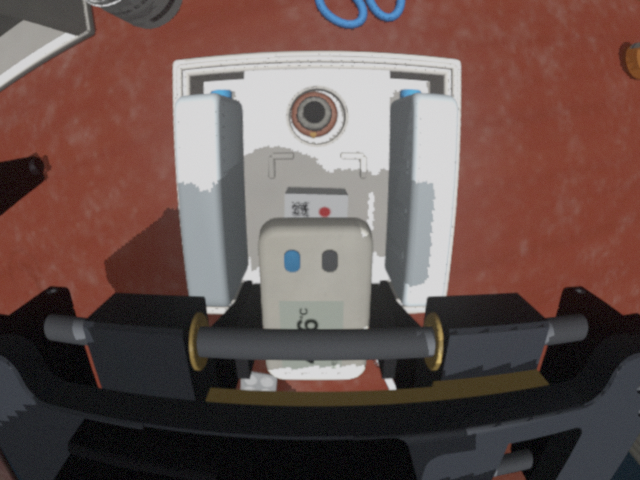

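>>> {"fn": "arm_command", "kwargs": {
  "rows": [
    {"travel": [0.1, -0.15, 3], "roll": 0, "fingers": 50},
    {"travel": [0.1, -0.15, 6], "roll": 0, "fingers": 50},
    {"travel": [0.1, -0.15, 8], "roll": 0, "fingers": 50},
    {"travel": [0.1, -0.15, 9.2], "roll": 0, "fingers": 50},
    {"travel": [0.1, -0.15, 9.8], "roll": 0, "fingers": 50},
    {"travel": [0.1, -0.15, 9.9], "roll": 0, "fingers": 50},
    {"travel": [0.1, -0.15, 9.9], "roll": 0, "fingers": 50},
    {"travel": [0.1, -0.15, 9.9], "roll": 0, "fingers": 50}
  ]
}}

```text
time_s: 31.95
tcp_pos: [0.5461, 0.0067, 0.1005]
ee_rot: [[0.972, -0.236, 0.002], [-0.236, -0.972, 0.001], [0.002, -0.001, -1.0]]
wrist_force: [0.6, -0.0, -1.1]
gripper_width: 0.58
```

>>> {"fn": "arm_command", "kwargs": {
  "rows": [
    {"travel": [0, 0, 0.1], "roll": 0, "fingers": 50},
    {"travel": [0, 0, 0.2], "roll": 0, "fingers": 50},
    {"travel": [0, 0, 0.2], "roll": 0, "fingers": 50}
  ]
}}

```text
time_s: 32.25
tcp_pos: [0.5461, 0.0068, 0.0994]
ee_rot: [[0.972, -0.235, 0.002], [-0.235, -0.972, 0.0], [0.002, -0.001, -1.0]]
wrist_force: [-1.9, 0.1, 7.0]
gripper_width: 0.577
```

>>> {"fn": "arm_command", "kwargs": {
  "rows": [
    {"travel": [0, 0, -0.1], "roll": 0, "fingers": 50},
    {"travel": [0, 0, -0.1], "roll": 0, "fingers": 72},
    {"travel": [0, 0, -0.1], "roll": 0, "fingers": 72},
    {"travel": [0, 0, -0.1], "roll": 0, "fingers": 72},
    {"travel": [0, 0, -2], "roll": 0, "fingers": 72},
    {"travel": [0, 0, -5], "roll": 0, "fingers": 72},
    {"travel": [0, 0, -9], "roll": 0, "fingers": 72},
    {"travel": [-3, 0, -10], "roll": 0, "fingers": 72},
    {"travel": [-6, 0, -10], "roll": 0, "fingers": 72},
    {"travel": [-6, 0, -10], "roll": 0, "fingers": 72}
  ]
}}

```text
time_s: 33.25
tcp_pos: [0.4842, 0.0209, 0.1979]
ee_rot: [[0.972, -0.235, -0.001], [-0.235, -0.972, 0.001], [-0.001, -0.0, -1.0]]
wrist_force: [0.0, 0.6, 0.3]
gripper_width: 0.721
```

Run:
```python
from h import *
s,im,d=grab('wrist','w9.png'); P=cloud('wrist',d,s); z=P[...,2]
a=np.radians(TY); u=(P[...,:2]-T0)@np.array([[np.cos(a),-np.sin(a)],[np.sin(a),np.cos(a)]])
def r(n,m):
    q=u[m]; print(n,np.percentile(q[:,0],[1,50,99]).round(4),np.percentile(q[:,1],[1,50,99]).round(4),rect(P[m]),np.median(z[m]).round(4),z[m].max().round(4))
r('logger',(u[...,0]>-.1)&(u[...,0]<.03)&(abs(u[...,1])<.05)&(z>.093)&(z<.11))
r('dropper shoulder',(abs(u[...,0]-.06)<.035)&(abs(u[...,1])<.035)&(z>.083)&(z<.093))
r('dropper teat',(abs(u[...,0]-.06)<.035)&(abs(u[...,1])<.035)&(z>.115))
r('pack-',(abs(u[...,0])<.14)&(abs(u[...,1]+.081)<.03)&(z>.095)&(z<.115))
r('pack+',(abs(u[...,0])<.14)&(abs(u[...,1]-.081)<.03)&(z>.095)&(z<.115))
go((.5,0,.2,76.4))
```

```text
logger [-0.0683 -0.0285  0.0091] [-0.0211  0.0032  0.0271] (array([545.7,   7.3]), array([50.2, 80.4]), 75.8) 0.1008 0.1038
dropper shoulder [0.0432 0.0506 0.0705] [-0.014  0.002  0.018] (array([630.3, -14.5]), array([32.4, 29. ]), 80.6) 0.0878 0.0929
dropper teat [0.0531 0.0576 0.0653] [-0.0046  0.002   0.008 ] (array([632.1, -15.1]), array([12.8, 12.9]), 74.7) 0.1253 0.1307
pack- [-0.0787 -0.0032  0.0728] [-0.096  -0.0787 -0.0646] (array([552.4, -80.8]), array([ 33.5, 158.1]), 76.3) 0.1035 0.1063
pack+ [-0.079  -0.0034  0.0726] [0.0657 0.0798 0.0972] (array([590.6,  77.4]), array([ 33.2, 157.9]), 76.4) 0.1036 0.1064
t 33.3 tcp [0.486  0.0209 0.1979] yaw -103.6 tilt [ 0.  0. -1.] j [ 22.  10. -22.  -0. -58.  55.] w 0.716 F [ 1.3  0.1 -0.3]
 travel [ 1.85  1.7  -0.21] roll 0.0 or -180.0
```

View pics/w9.png

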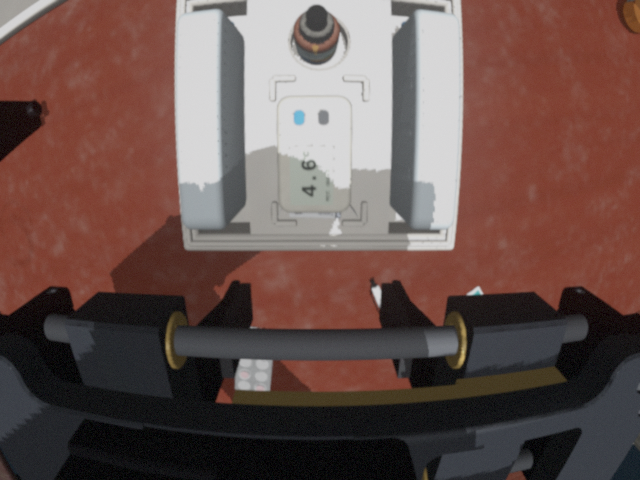

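```bash
python3 -c "
from station import *
print(finish_job())"
```

```text
the job is handed in; nothing more can be done
None
```

The tray is packed and the job is handed in, at about 33 s of the 136 s allowed. No verdict was reported. I stood an ice pack upright in each side slot first. Then I set the carton between the lugs with its flap towards the robot, stood the dropper bottle in the well and laid the logger on the carton.

The last wrist-camera check, taken after everything was released, gave these values in the tray frame:

| Item | Measured | Target |
|---|---|---|
| Packs, across the tray | about ±81 mm | ±81 mm |
| Packs, along the tray | about −3 mm (body without the plug) | within ±28 mm |
| Packs, top height | 103.5 mm | 104 mm |
| Carton centre, measured before the logger covered it | (−30.6, +1.5) mm | (−30, 0) mm |
| Dropper axis | about (58 to 60, +2) mm | (60, 0) mm |
| Dropper top | 130.7 mm | 130 mm |
| Logger from carton centre | about 1 mm along, 1.5 mm across | within 15 mm along, 13 mm across |
| Logger top | 100.8 mm | 100 mm |

- **Final state:** The logger lay flat and lengthwise, and the gripper was open and clear of everything.
- **Bystanders:** I never went near the amber bottle, the glass vial or the black look-alike pack. I did not measure them again at the end.
- **Checks:** None of my checks failed. The small differences between the cameras were about 1 to 2 mm.

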